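# Stage the spacer bosses and pads at the weld jig

### The job

Set out the parts for the next weld: draw the gate bolt clear of the feed lane, slide the upright spacer bosses along the plate (do not lift them) into the lane in single file, then push the bolt fully shut again behind them. Also nudge the three square backing pads into an even row along the outside of the lane's near rail: each square and flush against the rail and centred on its own brass mark, at any point in the job. Leave the tin, D-rings, lug and bracket where they are.

Things in the scene. Friction and masses are not known exactly. Their poses are not given: they have to be found in the camera images.
- lane: fixed feed lane: two parallel steel rails, 10 thick, 36 high, open on top, floor is the plate. Origin on the plate, on the centre line at the bolt; y runs down the lane (world +y, turned up to 0.12 rad), x away from the robot. Rails run from y = -10 to 275; inner faces at x = -26 and 26; the near rail's outer face, x = -36, is the fence for the pads
- lane_mouth (a point): middle of the lane's open mouth, on the plate (lane y = -50). The entry is flared: steel wings, 36 high, open out from the rails at lane y = -10 (clear width 52) to y = -51 (clear width about 90). Axes as the lane
- lane_end (a point): foot of the end stop's face on the lane centre line (lane y = 205): four bosses just fit between bolt and stop. Axes as the lane
- bolt (a joint): travel (m) of the aluminium gate bolt, a bar 14 wide, 12 high (20 to 32 above the plate) that slides across the lane at lane y = 0: 0 = shut right across, 0.064 = fully drawn towards the robot (lane -x), lane clear. About 2.5 N of friction, no spring, stays where left; a boss centred at lane y under 30 blocks it
- bolt_peg (a point): top centre of the bolt's upright round peg, diameter 16, from 22 to 80 above the plate, on the near side of the near rail; it moves with the bolt and lies at lane x = -72 minus the bolt travel (mm), lane y = 0
- boss1: steel weld-on spacer boss: plain upright cylinder, diameter 46, 50 high, 0.2 to 0.4 kg, heavy at the foot, dark bore disc on top; origin: centre of its underside. Two to four are present (None if absent), standing on the plate on the robot's right (-y) of the lane mouth
- boss2: steel weld-on spacer boss: plain upright cylinder, diameter 46, 50 high, 0.2 to 0.4 kg, heavy at the foot, dark bore disc on top; origin: centre of its underside. Two to four are present (None if absent), standing on the plate on the robot's right (-y) of the lane mouth
- boss3: steel weld-on spacer boss: plain upright cylinder, diameter 46, 50 high, 0.2 to 0.4 kg, heavy at the foot, dark bore disc on top; origin: centre of its underside. Two to four are present (None if absent), standing on the plate on the robot's right (-y) of the lane mouth
- boss4: steel weld-on spacer boss: plain upright cylinder, diameter 46, 50 high, 0.2 to 0.4 kg, heavy at the foot, dark bore disc on top; origin: centre of its underside. Two to four are present (None if absent), standing on the plate on the robot's right (-y) of the lane mouth
- pad1: flat square steel backing pad, 50 x 50 x 12 thick, about 0.22 kg, lying on the plate between the robot and the lane; origin: centre of its underside, z up, x and y along its edges (all four edges are alike)
- pad2: flat square steel backing pad, 50 x 50 x 12 thick, about 0.22 kg, lying on the plate between the robot and the lane; origin: centre of its underside, z up, x and y along its edges (all four edges are alike)
- pad3: flat square steel backing pad, 50 x 50 x 12 thick, about 0.22 kg, lying on the plate between the robot and the lane; origin: centre of its underside, z up, x and y along its edges (all four edges are alike)
- mark1 (a point): foot of the near rail's outer face straight below the first (nearest the lane mouth, lane y = 80) of three small brass marks (5 wide) on top of the near rail; a pad flush and centred there has its centre 25 in front of this point (lane -x). Axes as the lane
- mark2 (a point): foot of the near rail's outer face straight below the middle (lane y = 160) of three small brass marks (5 wide) on top of the near rail; a pad flush and centred there has its centre 25 in front of this point (lane -x). Axes as the lane
- mark3 (a point): foot of the near rail's outer face straight below the last (lane y = 240) of three small brass marks (5 wide) on top of the near rail; a pad flush and centred there has its centre 25 in front of this point (lane -x). Axes as the lane
- tin: bystander: black anti-spatter tin, diameter 66, 110 high; origin under its centre
- dring1: bystander: steel trailer D-ring lying flat, 62 x 72 x 12
- dring2: bystander: second D-ring, the same
- lug: bystander: brass grounding lug lying flat, about 56 long, 22 wide, 14 high
- bracket: bystander: L-shaped aluminium mirror bracket, 30 x 110 with a 50 high upturned end

How it is judged (in metres and radians):
On the way, in this order (a step that is already met when the one before it is completed fails the run):
1. the gate bolt is drawn clear of the lane (value of joint bolt above 0.058 m), for 0.2 s.
2. every boss stands in the lane past the bolt (x of boss1 in the frame of lane between -0.009 and 0.009 m and y of boss1 in the frame of lane between 0.028 and 0.19 m and angle between each of boss1, boss2, boss3, boss4's own z axis and vertical below 0.1 rad and x of boss2 in the frame of lane between -0.009 and 0.009 m and y of boss2 in the frame of lane between 0.028 and 0.19 m and x of boss3 in the frame of lane between -0.009 and 0.009 m and y of boss3 in the frame of lane between 0.028 and 0.19 m and x of boss4 in the frame of lane between -0.009 and 0.009 m and y of boss4 in the frame of lane between 0.028 and 0.19 m), for 0.2 s.
3. the bolt is shut behind them (value of joint bolt below 0.01 m), for 0.2 s.
At the end, for the whole second after the job is handed in: Every boss present upright between the rails, centre 28 mm or more past the bolt; bolt within 10 mm of shut; each pad flat, within 6 mm of flush with the near rail's outer face, square within 0.1 rad, centred within 10 mm of its own mark; all at rest (all of step 2 and x of pad1 in the frame of lane between -0.067 and -0.055 m and height (world z) of each of pad1, pad2, pad3 below 0.006 m and (y of pad1 in the frame of lane between 0.07 and 0.09 m or y of pad1 in the frame of lane between 0.15 and 0.17 m or y of pad1 in the frame of lane between 0.23 and 0.25 m) and (angle between the x axis of pad1 and the x axis of lane, either way round below 0.1 rad or angle between the x axis of pad1 and the y axis of lane, either way round below 0.1 rad) and x of pad2 in the frame of lane between -0.067 and -0.055 m and (y of pad2 in the frame of lane between 0.07 and 0.09 m or y of pad2 in the frame of lane between 0.15 and 0.17 m or y of pad2 in the frame of lane between 0.23 and 0.25 m) and (angle between the x axis of pad2 and the x axis of lane, either way round below 0.1 rad or angle between the x axis of pad2 and the y axis of lane, either way round below 0.1 rad) and x of pad3 in the frame of lane between -0.067 and -0.055 m and (y of pad3 in the frame of lane between 0.07 and 0.09 m or y of pad3 in the frame of lane between 0.15 and 0.17 m or y of pad3 in the frame of lane between 0.23 and 0.25 m) and (angle between the x axis of pad3 and the x axis of lane, either way round below 0.1 rad or angle between the x axis of pad3 and the y axis of lane, either way round below 0.1 rad) and value of joint bolt below 0.01 m and linear speed of each of boss1, boss2, boss3, boss4, pad1, pad2, pad3 below 0.02 m/s); the robot touches nothing.
It fails at once if a boss is lifted more than 30 mm off the plate (height (world z) of any of boss1, boss2, boss3, boss4 above 0.03 m).
It fails at once if a bystander is moved more than 30 mm (distance of any of tin, dring1, dring2, lug, bracket from where it was at the start of the episode above 0.03 m).
Of boss1, boss2, boss3, boss4 only 2 to 4 are there at a start; the rules pass over those that are not, and their reading is None.
At some moment in a run one of boss1, boss2, boss3, boss4, pad1, pad2, pad3 may be knocked a few centimetres aside while the robot is not near it.
Once in a run the grip may slacken for a moment while it holds something.
It also fails if it takes over 210 s, if anything falls off the work surface, if the arm or the gripper's body presses on something with over 40 N, if the wrist force passes 120 N, or if a joint passes its speed limit or range.

### The arm

A 6-joint arm with a two-finger parallel gripper is mounted at the origin on the work surface. World frame = base frame: x ahead of the robot, y to its left, z up, the work surface at z = 0. Lengths are in m, angles in degrees, forces in N, time in s.
With the tool pointing down it reaches from about 0.35 to 0.875 m from the base axis. Payload 4.2 kg.
Tool frame: the origin (TCP) lies midway between the tips of the shut fingers; the grasp point (between the pads) lies 19 mm behind it; z points along the fingers, y is the line along which they close (so a half turn about z gives the same grasp; the last joint's range is limited). The gripper opens to 87 mm and grips with 3 to 60 N. Pads are 19 mm wide; open, the fingers measure 117 mm over their backs; the gripper's body (75 mm by 190 mm) begins 51 mm behind the grasp point.
Start: joints at [-52.792, 22.042, 0.453, 0, -68.411, -14.817], TCP at [0.238, -0.578, 0.223] pointing down, gripper open.
Joint ranges: [-179.83, 179.83], [-69.29, 118.12], [-61.27, 80.66], [-181.25, 117.63], [-171.15, -9.14], [-177.46, 177.46]. Speed limits (degrees/s): [159.86, 159.86, 180, 180, 180, 180].

### API

Orientations are given as a 3x3 rotation matrix whose columns are the frame's x, y, z axes.
In Python, from station import r, vision gives the robot as it stands (r), with the cameras (vision).
- The arm moves only by the shell command python3 steer.py 'ROWS'. ROWS is a JSON list of rows, 1 to 8 of them, each an object with the fields jaw (the opening from 0.0 (shut) to 1.0 (fully open)), dx, dy, dz (the shift in m), ax, ay, az (a rotation vector in degrees); a field left out counts as zero (the opening has to be given); each row is the pose to reach, as a shift and turn from the pose commanded when the command began, along the tool's axes at that moment; what a row does not reach only later rows make up. A row lasts 1/10 s, in which the tool goes at most 0.05 m and 8.59 degrees, less where a joint would pass 70% of its speed; a pose out of reach is approached as far as the arm can. The fingers move at their own pace and stop on an object; the grip force is fixed at half the most. Time passes only in rows, so rows that do not move let the fingers close. It prints the time, the measured TCP pose, the force, the opening and the grip force at its end. Input that does not fit is refused with a message, and nothing moves.
- r.sense(): the state, without advancing time (a new reading comes with each control period).
- vision.capture(name): name is "side" or "top"; returns a dict with "pixels" (384x512x3 uint8, red, green, blue), "z_map" (384x512 float32, m along the optical axis (not along the pixel's ray), 0 where there is no reading), "K" (3x3 intrinsics, pixels), "world_from_camera" (4x4, takes a point from camera to world coordinates). Camera axes: x right, y up, looking along -z (the intrinsics and any distortion apply to the point x, -y, -z); pixel columns grow to the right and rows downward; lengths in m; the calibration is good to about 2 mm. A picture is of the moment at which its call begins.
- r.finish_job(): hands the job in; it is judged then, once.
The state is a dict: "time_s": time; "joints": joint angles; "joint_velocities": joint speeds; "effort": joint torques, N m; "tcp_pos": TCP position; "ee_rot": TCP orientation; "wrist_force": force on the tool from outside, world axes, zero at the start; "moment": the same for the moment, N m; "gripper_width": opening from 0.0 (shut) to 1.0 (fully open); "gripper_force": force on a finger pad.
Only numpy, scipy, OpenCV 4.12 (cv2) and the standard library are available. Lean on these libraries where they do the work, as an engineer would, in place of code of your own. Each camera call takes 0.05 s, during which the arm holds its last target. There are 200 camera calls.

## Working session

There is one attempt and no reset: what is moved stays moved. The work goes in short steps, Python scripts to look and compute and a shell command to move; the robot and the scene stay as the last step left them, time stands still between calls to the robot, and variables do not carry over. Pictures are saved under pics/ and viewed, at most 14 in all, crops included, and the job is handed in when it is done.

```bash
ls; mkdir -p pics; cat > h.py <<'E'
import numpy as np, cv2
from station import r, vision
def cap(n,f=None):
    c=vision.capture(n)
    if f: cv2.imwrite('pics/'+f,cv2.cvtColor(c['pixels'],cv2.COLOR_RGB2BGR))
    return c
def cloud(c):
    z=c['z_map'];K=c['K'];v,u=np.mgrid[:384,:512]
    P=np.stack([(u-K[0,2])/K[0,0]*z,-(v-K[1,2])/K[1,1]*z,-z],-1)
    W=P@c['world_from_camera'][:3,:3].T+c['world_from_camera'][:3,3]
    W[z<=0]=np.nan
    return W
E
python3 - <<'E'
from h import *
for n in('top','side'):
    c=cap(n,n+'0.png'); W=cloud(c); np.savez(n+'0.npz',W=W,px=c['pixels'])
    print(n,c['K'].tolist(),c['world_from_camera'].round(3).tolist(),[k for k in c])
    print(W[::96,::128].round(3).tolist())
s=r.sense();print(s['time_s'],s['tcp_pos'],s['ee_rot'],s['gripper_width'])
E
```

```text
pics
station.py
steer.py
top [[440.39361717950607, 0.0, 255.44391302713788], [0.0, 440.39361717950607, 195.81923244920716], [0.0, 0.0, 1.0]] [[0.018, 0.994, -0.11, 0.507], [-1.0, 0.017, -0.011, -0.022], [-0.009, 0.111, 0.994, 1.207], [0.0, 0.0, 0.0, 1.0]] ['pixels', 'z_map', 'K', 'world_from_camera']
[[[1.637, 1.226, -0.752], [1.469, 0.519, -0.449], [1.651, 0.014, -0.75], [1.363, -0.441, -0.247]], [[0.914, 0.723, -0.0], [0.92, 0.358, 0.001], [0.927, -0.005, -0.004], [0.931, -0.367, -0.002]], [[0.64, 0.701, -0.001], [0.646, 0.344, 0.001], [nan, nan, nan], [0.658, -0.363, -0.001]], [[0.378, 0.678, 0.0], [0.385, 0.331, 0.001], [0.391, -0.015, -0.008], [0.398, -0.359, -0.002]]]
side [[420.049138599282, 0.0, 257.7221251885719], [0.0, 420.049138599282, 189.86777274809458], [0.0, 0.0, 1.0]] [[-0.945, 0.218, -0.244, 0.388], [-0.327, -0.676, 0.661, 0.664], [-0.021, 0.704, 0.71, 0.784], [0.0, 0.0, 0.0, 1.0]] ['pixels', 'z_map', 'K', 'world_from_camera']
[[[1.783, -0.495, 0.212], [1.782, -1.238, -0.061], [1.525, -2.502, -0.499], [0.562, -2.496, -0.396]], [[1.783, -0.314, -0.078], [1.785, -1.035, -0.519], [0.808, -0.483, 0.003], [0.4, -0.614, -0.0]], [[1.781, -0.11, -0.401], [1.386, -0.374, -0.534], [0.659, -0.055, 0.003], [0.343, -0.161, -0.001]], [[1.764, 0.125, -0.748], [0.825, 0.302, 0.003], [0.564, 0.215, 0.003], [0.307, 0.129, 0.001]]]
0.1 [ 0.23787342 -0.57737935  0.2215656 ] [[-9.24655318e-01 -3.80804132e-01 -8.69873249e-04]
 [-3.80805103e-01  9.24653638e-01  1.76721574e-03]
 [ 1.31368409e-04  1.96531760e-03 -9.99998060e-01]] 0.9947840336922853
```

View pics/top0.png

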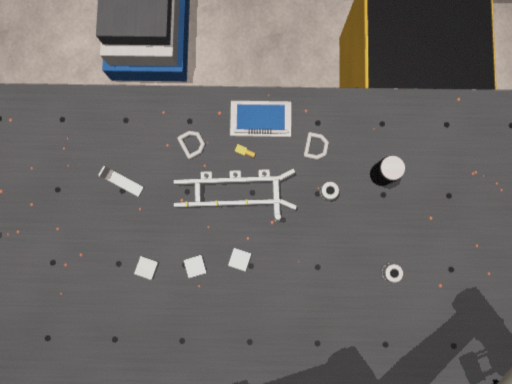

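View pics/side0.png

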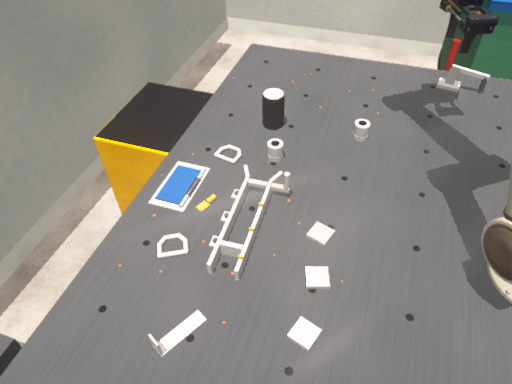

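The top view shows the lane with its rails at rows 181 and 203. The shut bolt is at column 277, with its peg at (278,217). There are two bosses, at (330,190) and (394,273), and three pads at (146,268), (195,266) and (240,259). The tin is at (392,168). The side view agrees, with two bosses at (275,150) and (362,130).

```bash
cat >> h.py <<'E'
def blob(W,u,v,h,R,zlo,zhi):
    s=W[v-h:v+h+1,u-h:u+h+1].reshape(-1,3); s=s[(s[:,2]>zlo)&(s[:,2]<zhi)]
    return s
def circ(s):
    (a,b),rad=cv2.minEnclosingCircle((s[:,:2]*1000).astype(np.float32)); return np.array([a,b]).round(1),round(rad,1),len(s),s[:,2].mean().round(4),(s[:,:2].mean(0)*1000).round(1)
def rect(s):
    return cv2.minAreaRect((s[:,:2]*1000).astype(np.float32)),len(s),s[:,2].mean().round(4)
E
python3 - <<'E'
from h import *
W=np.load('top0.npz')['W'];px=np.load('top0.npz')['px'];W2=np.load('side0.npz')['W']
for u,v in((330,190),(394,273)): print('boss',circ(blob(W,u,v,14,0,.035,.07)))
for u,v in((275,147),(362,127)): print('boss side',circ(blob(W2,u,v,14,0,.045,.06)))
for u,v in((146,268),(195,266),(240,259)): print('pad',rect(blob(W,u,v,17,0,.006,.02)))
for u,v in((320,233),(317,277),(305,333)): print('pad side',rect(blob(W2,u,v,24,0,.008,.02)))
print('peg',circ(blob(W,278,217,8,0,.05,.1)),'side',circ(blob(W2,287,175,8,0,.07,.1)))
print('tin',circ(blob(W,392,168,20,0,.09,.13)))
# rails
for nm,v0,v1 in(('far',172,190),('near',196,212)):
    s=W[v0:v1,178:274].reshape(-1,3);s=s[(s[:,2]>.028)&(s[:,2]<.042)]
    print(nm,rect(s), cv2.fitLine((s[:,:2]*1000).astype(np.float32),cv2.DIST_HUBER,0,.01,.01).ravel())
hsv=cv2.cvtColor(px,cv2.COLOR_RGB2HSV)
m=cv2.inRange(hsv,(18,100,80),(35,255,255));m[:195]=0;m[212:]=0
n,l,st,ce=cv2.connectedComponentsWithStats(m)
for i in range(1,n):
    p=W[l==i]; print('brass',ce[i].round(1),st[i,4],np.nanmean(p,0).round(4))
d=(W[:,:,2]>.008)&(W[:,:,0]<.95)&(W[:,:,0]>.2)
n,l,st,ce=cv2.connectedComponentsWithStats(d.astype(np.uint8))
for i in range(1,n):
    if st[i,4]>25: print(ce[i].round(),st[i,4],np.nanmedian(W[l==i],0).round(3))
print('z plate',np.nanmedian(W[230:260,60:350,2]), np.nanstd(W[230:250,60:130,2]))
for n in('top0','side0'):
    im=cv2.imread(f'pics/{n}.png')
    im=im[130:290,130:420] if n=='top0' else im[130:380,180:380]
    cv2.imwrite(f'pics/{n}c.png',cv2.resize(im,None,fx=2.7 if n=='top0' else 2.4,fy=2.7 if n=='top0' else 2.4,interpolation=cv2.INTER_CUBIC))
E
```

```text
boss (array([ 655.1, -205.4]), 23.1, 244, np.float64(0.0498), array([ 654.6, -204.6]))
boss (array([ 442.6, -370.5]), 23.2, 270, np.float64(0.0495), array([ 442.6, -368.9]))
boss side (array([ 654.1, -206.3]), 24.0, 160, np.float64(0.0511), array([ 654.9, -203.1]))
boss side (array([ 441.4, -369.1]), 25.7, 138, np.float64(0.0509), array([ 442.4, -367.6]))
pad (((441.48681640625, 284.35504150390625), (86.67003631591797, 86.1761245727539), 5.920091152191162), 364, np.float64(0.0119))
pad (((444.7236022949219, 151.543701171875), (62.97382354736328, 75.79430389404297), 14.980305671691895), 354, np.float64(0.0118))
pad (((473.4725341796875, 26.33577537536621), (59.69131851196289, 87.32315063476562), 76.77733612060547), 346, np.float64(0.0118))
pad side (((468.5811462402344, 31.188411712646484), (53.316375732421875, 50.05086898803711), 72.5937728881836), 382, np.float64(0.013))
pad side (((448.46661376953125, 151.61671447753906), (49.99525451660156, 52.03887176513672), 18.753368377685547), 497, np.float64(0.0129))
pad side (((442.492919921875, 283.03497314453125), (51.20984649658203, 50.64
[... 575 characters left out ...]
74475097656), 0.750691294670105), 389, np.float64(0.0357)) [ 4.5459647e-02 -9.9896616e-01  6.1897223e+02  7.1565781e+01]
brass [187. 205.] 1 [0.6088 0.1722 0.0429]
[257. 130.] 174 [ 0.822 -0.008  0.011]
[191. 143.] 265 [0.787 0.173 0.011]
[316. 146.] 260 [ 0.781 -0.174  0.011]
[249. 153.] 51 [0.759 0.011 0.012]
[387. 170.] 765 [ 0.702 -0.343  0.108]
[104. 171.] 83 [0.697 0.402 0.036]
[237. 191.] 1569 [0.65  0.036 0.035]
[329. 191.] 271 [ 0.654 -0.203  0.05 ]
[239. 259.] 324 [0.468 0.032 0.012]
[195. 266.] 334 [0.448 0.151 0.012]
[146. 267.] 341 [0.442 0.282 0.012]
[392. 272.] 320 [ 0.443 -0.366  0.05 ]
[505. 378.] 161 [ 0.329 -0.369  0.565]
z plate 0.00010662439168007687 0.002351252869130822
```

View pics/top0c.png

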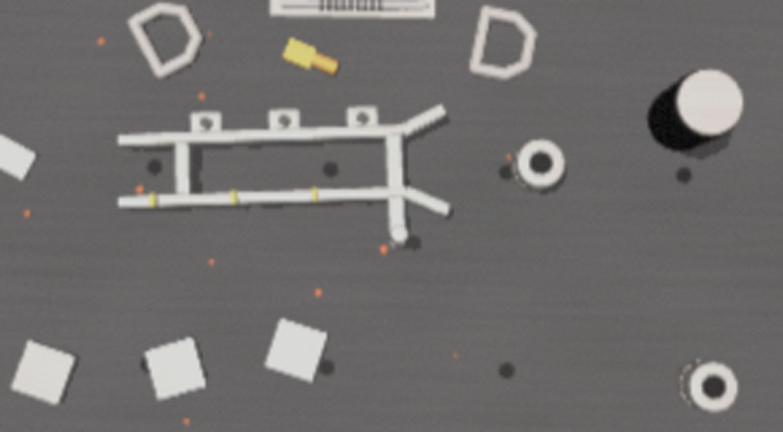

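The crop shows the brass marks on the near rail at crop pixels (153,200), (234,197) and (315,194), the bolt across the lane with its peg at (399,236), and the two bosses standing free. I'll refine the lane frame with ray-plane intersections from both cameras.

```bash
cat >> h.py <<'E'
def ray(c,u,v,h):
    K=c['K'];T=c['world_from_camera'];u=np.asarray(u,float);v=np.asarray(v,float)
    d=np.stack([(u-K[0,2])/K[0,0],-(v-K[1,2])/K[1,1],-np.ones_like(u)],-1)@T[:3,:3].T
    o=T[:3,3]; return (o+d*((h-o[2])/d[...,2])[...,None])[...,:2]*1000
E
python3 - <<'E'
from h import *
c=cap('top');s=cap('side')
g=cv2.cvtColor(c['pixels'],cv2.COLOR_RGB2GRAY).astype(float)
def rail(v0,v1,cols):
    U=[];V=[]
    for u in cols:
        w=np.clip(g[v0:v1,u]-120,0,None)
        if w.sum()>0: U.append(u);V.append((w*np.arange(v0,v1)).sum()/w.sum())
    return ray(c,np.array(U),np.array(V),.036)
print(g[172:212,225].astype(int).tolist())
cols=[u for u in range(180,268) if not any(abs(u-k)<4 for k in (197,187,217,247))]
N=rail(198,210,cols);fN=np.polyfit(N[:,1],N[:,0],1)
far=[u for u in range(178,270) if not any(abs(u-k)<8 for k in (206,235,264,197))]
F=rail(176,186,far);fF=np.polyfit(F[:,1],F[:,0],1)
print('near x(y)',fN,'far',fF,'gap',(fF-fN)[1])
# side-view near/far rail via depth cloud bins
# brass
for nm,cc,roi in(('top',c,(196,212,175,260)),('side',s,(190,270,225,275))):
    hsv=cv2.cvtColor(cc['pixels'],cv2.COLOR_RGB2HSV).astype(int)
    m=((hsv[...,0]>15)&(hsv[...,0]<40)&(hsv[...,1]>55)).astype(np.uint8)
    z=np.zeros_like(m);a,b,p,q=roi;z[a:b,p:q]=m[a:b,p:q]
    n,l,st,ce=cv2.connectedComponentsWithStats(z)
    for i in range(1,n):
        if st[i,4]>2:print(nm,ce[i].round(1),st[i,4],ray(cc,*ce[i],.036).round(1))
print('peg',ray(c,278.0,217.0,.08))
# pads by colour contour
for nm,cc,L in(('top',c,((146,268),(195,266),(240,259))),('side',s,((320,233),(317,277),(305,333)))):
    gg=cv2.cvtColor(cc['pixels'],cv2.COLOR_RGB2GRAY); h=20 if nm=='top' else 26
    for u,v in L:
        m=np.zeros_like(gg);m[v-h:v+h,u-h:u+h]=gg[v-h:v+h,u-h:u+h]>150
        k,_=cv2.findContours(m,cv2.RETR_EXTERNAL,cv2.CHAIN_APPROX_NONE);k=max(k,key=cv2.contourArea)[:,0]
        print(nm,cv2.minAreaRect(ray(cc,k[:,0],k[:,1],.012).astype(np.float32)))
E
```

```text
[101, 103, 101, 103, 103, 121, 193, 214, 214, 174, 113, 80, 75, 92, 103, 99, 102, 103, 102, 103, 102, 102, 99, 100, 99, 101, 101, 102, 113, 192, 214, 214, 174, 110, 95, 101, 100, 99, 102, 102]
near x(y) [-4.99346267e-02  6.21484079e+02] far [-5.39584612e-02  6.83882423e+02] gap 62.398343273032424
top [246.4 201.9] 10 [620.4  14.7]
top [186.3 203.6] 12 [613.1 175.2]
top [216.3 202.6] 12 [617.2  95. ]
side [260.4 204. ] 20 [623.6  10.5]
side [250.8 228.9] 23 [619.2  91.2]
side [240.1 256.4] 25 [615.4 171.1]
peg [578.72658333 -68.3487986 ]
top ((440.8717346191406, 283.24884033203125), (49.5557975769043, 50.71105194091797), 71.73868560791016)
top ((446.88897705078125, 151.384521484375), (50.96070098876953, 49.318206787109375), 17.856250762939453)
top ((467.61822509765625, 31.506778717041016), (49.3942756652832, 49.686370849609375), 72.76087188720703)
side ((468.9036560058594, 34.39558029174805), (59.15130615234375, 52.771846771240234), 73.16852569580078)
side ((446.2968444824219, 154.1982421875), (51.8953971862793, 57.474002838134766), 17.624507904052734)
side ((441.9864501953125, 284.420654296875), (55.64689636230469, 51.51091384887695), 71.60719299316406)
```

```bash
python3 - <<'E'
import cv2
im=cv2.imread('pics/side0.png')[150:280,200:310]
cv2.imwrite('pics/sidec.png',cv2.resize(im,None,fx=4.5,fy=4.5,interpolation=cv2.INTER_CUBIC))
E
```

```text
(no output)
```

View pics/sidec.png

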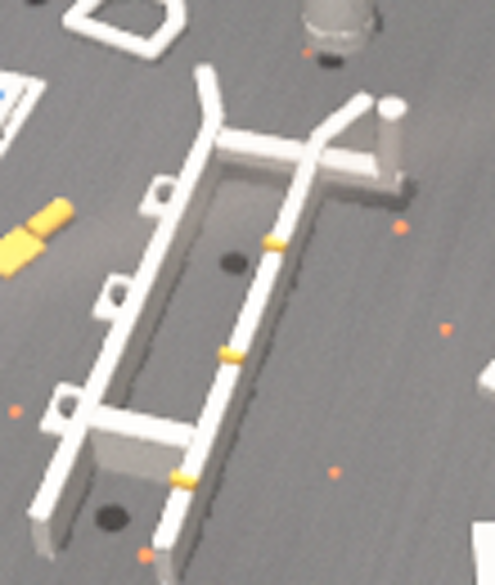

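The side crop shows the brass marks on the near rail at crop (274,243), (231,354) and (183,479). The bolt is shut, and the peg top is at (391,107). Next is a helper that turns lane coordinates into tool shifts.

```bash
cat >> h.py <<'E'
from scipy.spatial.transform import Rotation as Ro
TH=.0495; O=np.array([.6565,-.0650]); EX=np.array([np.cos(TH),np.sin(TH)]); EY=np.array([-np.sin(TH),np.cos(TH)])
def l2w(x,y): return O+(EX*x+EY*y)/1000
def w2l(p): d=np.asarray(p)-O; return (np.array([d@EX,d@EY])*1000).round(1)
def go(x,y,z,yaw=0.):
    "lane mm, yaw deg of tool y from lane y (world CCW) -> shift in tool axes, rotvec"
    s=r.sense();R=np.array(s['ee_rot']);a=TH+np.radians(yaw)
    ex=np.array([np.cos(a),np.sin(a),0]);ey=np.array([-np.sin(a),np.cos(a),0])
    T=np.stack([-ex,ey,[0,0,-1]],1)
    d=R.T@(np.r_[l2w(x,y),z/1000]-s['tcp_pos'])
    print('shift',d.round(4),'rot',Ro.from_matrix(R.T@T).as_rotvec(degrees=True).round(2),'| now lane',w2l(s['tcp_pos'][:2]),np.round(s['tcp_pos'][2],4),'t',s['time_s'],'F',np.round(s['wrist_force'],1),'w',np.round(s['gripper_width'],3))
E
python3 -c "
from h import *
for n,p in dict(bA=(.6549,-.205),bB=(.4422,-.3695),pA=(.468,.0325),pB=(.4467,.1525),pC=(.4415,.2838),peg=(.5813,-.067),tin=(.707,-.352)).items(): print(n,w2l(p))
p=w2l((.5813,-.067));go(p[0],p[1],100)"
```

```text
bA [  -8.5 -139.7]
bB [-229.1 -293.5]
pA [-183.4  106.7]
pB [-198.8  227.6]
pC [-197.5  359. ]
peg [-75.2   1.7]
tin [  36.2 -289.1]
shift [-0.5119  0.3411  0.1223] rot [ 0.07 -0.02 19.55] | now lane [-443.4 -491.2] 0.2219 t 0.2 F [0.6 0.4 0.7] w 1.005
```

```bash
python3 steer.py '[{"jaw":1, "dx":-0.256, "dy":0.17, "dz":0.06, "az":19.55}, {"jaw":1, "dx":-0.256, "dy":0.17, "dz":0.06, "az":19.55}, {"jaw":1, "dx":-0.256, "dy":0.17, "dz":0.06, "az":19.55}, {"jaw":1, "dx":-0.256, "dy":0.17, "dz":0.06, "az":19.55}, {"jaw":1, "dx":-0.256, "dy":0.17, "dz":0.06, "az":19.55}, {"jaw":1, "dx":-0.256, "dy":0.17, "dz":0.06, "az":19.55}, {"jaw":1, "dx":-0.256, "dy":0.17, "dz":0.06, "az":19.55}, {"jaw":1, "dx":-0.256, "dy":0.17, "dz":0.06, "az":19.55}]'
python3 -c "
from h import *
go(-75.2,1.7,100)"
```

```text
time_s: 1.0
tcp_pos: [0.411, -0.321, 0.162]
ee_rot: [[-0.999, -0.054, -0.001], [-0.054, 0.999, 0.001], [0.001, 0.001, -1.0]]
wrist_force: [0.6, 0.5, 0.0]
gripper_width: 1.005
gripper_force: 0.0
shift [-0.1838  0.2444  0.062 ] rot [ 0.04 -0.06  0.24] | now lane [-257.9 -243.5] 0.162 t 1.0 F [0.6 0.5 0. ] w 1.005
```

```bash
python3 steer.py '[{"jaw":1, "dx":-0.184, "dy":0.244, "dz":0.062}, {"jaw":1, "dx":-0.184, "dy":0.244, "dz":0.062}, {"jaw":1, "dx":-0.184, "dy":0.244, "dz":0.062}, {"jaw":1, "dx":-0.184, "dy":0.244, "dz":0.062}, {"jaw":1, "dx":-0.184, "dy":0.244, "dz":0.062}, {"jaw":1, "dx":-0.184, "dy":0.244, "dz":0.062}, {"jaw":1, "dx":-0.184, "dy":0.244, "dz":0.062}, {"jaw":1, "dx":-0.184, "dy":0.244, "dz":0.062}]'
python3 -c "
from h import *
go(-75.2,1.7,45)"
```

```text
time_s: 1.8
tcp_pos: [0.5823, -0.0697, 0.0998]
ee_rot: [[-0.999, -0.051, -0.001], [-0.051, 0.999, -0.0], [0.001, -0.0, -1.0]]
wrist_force: [-0.8, 0.7, -1.1]
gripper_width: 1.003
gripper_force: 0.0
shift [0.0008 0.0027 0.0548] rot [-0.01 -0.07  0.11] | now lane [-74.4  -1. ] 0.0998 t 1.8 F [-0.8  0.7 -1.1] w 1.003
```

Lower over the peg, close, and read the grip.

```bash
python3 steer.py '[{"jaw":1, "dx":0.001, "dy":0.002, "dz":0.03}, {"jaw":1, "dx":0.001, "dy":0.002, "dz":0.055}, {"jaw":1, "dx":0.001, "dy":0.002, "dz":0.055}, {"jaw":0, "dx":0.001, "dy":0.002, "dz":0.055}, {"jaw":0, "dx":0.001, "dy":0.002, "dz":0.055}, {"jaw":0, "dx":0.001, "dy":0.002, "dz":0.055}, {"jaw":0, "dx":0.001, "dy":0.002, "dz":0.055}, {"jaw":0, "dx":0.001, "dy":0.002, "dz":0.055}]'
python3 steer.py '[{"jaw":0}, {"jaw":0}, {"jaw":0}]'
python3 -c "
from h import *
go(-75.2,1.7,45)"
```

```text
time_s: 2.6
tcp_pos: [0.581, -0.0684, 0.0463]
ee_rot: [[-0.999, -0.05, 0.001], [-0.05, 0.999, 0.0], [-0.001, 0.0, -1.0]]
wrist_force: [-0.2, -0.6, -0.0]
gripper_width: 0.627
gripper_force: 0.0
time_s: 2.9
tcp_pos: [0.5806, -0.0683, 0.0455]
ee_rot: [[-0.999, -0.05, -0.0], [-0.05, 0.999, 0.0], [0.0, 0.0, -1.0]]
wrist_force: [0.6, -0.3, -0.7]
gripper_width: 0.354
gripper_force: 0.0
shift [-0.0007  0.0012  0.0005] rot [ 0.   -0.    0.01] | now lane [-75.9   0.5] 0.0455 t 2.9 F [ 0.6 -0.3 -0.7] w 0.354
```

```bash
python3 steer.py '[{"jaw":0}, {"jaw":0}, {"jaw":0}, {"jaw":0}]'
```

```text
time_s: 3.3
tcp_pos: [0.5806, -0.068, 0.0455]
ee_rot: [[-0.999, -0.05, -0.0], [-0.05, 0.999, 0.0], [-0.0, 0.0, -1.0]]
wrist_force: [-0.8, 3.1, -0.0]
gripper_width: 0.174
gripper_force: 30.0
```

```bash
python3 steer.py '[{"jaw":0, "dx":0.01}, {"jaw":0, "dx":0.02}, {"jaw":0, "dx":0.03}, {"jaw":0, "dx":0.04}, {"jaw":0, "dx":0.05}, {"jaw":0, "dx":0.058}, {"jaw":0, "dx":0.064}, {"jaw":0, "dx":0.065}]'
python3 steer.py '[{"jaw":0, "dx":0.001}, {"jaw":0, "dx":0.001}, {"jaw":0, "dx":0.001}]'; python3 -c "
from h import *
go(-75.2,1.7,45)"
```

```text
time_s: 4.1
tcp_pos: [0.5197, -0.0711, 0.0456]
ee_rot: [[-0.999, -0.05, 0.011], [-0.05, 0.999, 0.001], [-0.011, 0.001, -1.0]]
wrist_force: [12.7, 1.7, -16.7]
gripper_width: 0.173
gripper_force: 30.0
time_s: 4.4
tcp_pos: [0.5196, -0.0711, 0.0456]
ee_rot: [[-0.999, -0.051, 0.011], [-0.051, 0.999, 0.001], [-0.011, 0.0, -1.0]]
wrist_force: [14.0, 1.2, -15.9]
gripper_width: 0.172
gripper_force: 30.0
shift [-0.0618  0.0009  0.0013] rot [0.03 0.66 0.06] | now lane [-137.     0.7] 0.0456 t 4.4 F [ 14.    1.2 -15.9] w 0.172
```

```bash
python3 steer.py '[{"jaw":0.6, "dx":-0.002}, {"jaw":0.6, "dx":-0.002}, {"jaw":0.6, "dx":-0.002}, {"jaw":0.6, "dx":-0.002}, {"jaw":0.6, "dx":-0.002, "dz":-0.03}, {"jaw":0.6, "dx":-0.002, "dz":-0.06}, {"jaw":0.6, "dx":-0.002, "dz":-0.09}, {"jaw":1, "dx":-0.002, "dz":-0.09}]'; python3 -c "
from h import *
c=cap('top');W=cloud(c)
for v in range(225,245):
  pass
d=np.argwhere((W[...,2]>.065)&(W[...,2]<.09)&(W[...,0]>.4)&(W[...,0]<.6)&(abs(W[...,1]+.07)<.03))
p=np.array([W[a,b] for a,b in d]); print(len(p), p.mean(0) if len(p) else '', [w2l(q[:2]) for q in p[:3]])
go(-8.5,-139.7,120)"
```

```text
time_s: 5.2
tcp_pos: [0.519, -0.0717, 0.1401]
ee_rot: [[-0.999, -0.05, 0.009], [-0.05, 0.999, 0.0], [-0.009, -0.0, -1.0]]
wrist_force: [0.4, 0.3, 1.1]
gripper_width: 0.63
gripper_force: 0.0
0  []
shift [-0.1306 -0.14    0.0183] rot [0.02 0.26 0.01] | now lane [-139.2    0.3] 0.1378 t 5.25 F [-0.5  0.1 -0.9] w 0.664
```

```bash
python3 steer.py '[{"jaw":1, "dx":-0.131, "dy":-0.14}, {"jaw":1, "dx":-0.131, "dy":-0.14}, {"jaw":1, "dx":-0.131, "dy":-0.14}, {"jaw":1, "dx":-0.131, "dy":-0.14}, {"jaw":1, "dx":-0.131, "dy":-0.14, "dz":0.03}, {"jaw":1, "dx":-0.131, "dy":-0.14, "dz":0.03}]'; python3 -c "
from h import *
c=cap('side');W=cloud(c)
d=(W[...,2]>.065)&(W[...,2]<.09)&(W[...,0]>.4)&(W[...,0]<.6)&(abs(W[...,1]+.07)<.04)
p=W[d]; print(len(p), w2l(p.mean(0)[:2]) if len(p) else '')
go(-8.5,-139.7,25)"
```

```text
time_s: 5.85
tcp_pos: [0.6505, -0.2051, 0.0989]
ee_rot: [[-0.999, -0.046, -0.012], [-0.046, 0.999, 0.003], [0.012, 0.004, -1.0]]
wrist_force: [-1.0, -0.6, -1.8]
gripper_width: 0.997
gripper_force: 0.0
51 [-136.     4.3]
shift [-0.0042 -0.0004  0.0764] rot [ 0.11 -0.52 -0.07] | now lane [ -12.  -139.5] 0.1015 t 5.9 F [-0.2 -0.6  0.4] w 0.996
```

```bash
python3 steer.py '[{"jaw":1, "dx":-0.004, "dz":0.03}, {"jaw":1, "dx":-0.004, "dz":0.055}, {"jaw":1, "dx":-0.004, "dz":0.075}, {"jaw":0.4, "dx":-0.004, "dz":0.075}, {"jaw":0.4, "dx":-0.004, "dz":0.075}, {"jaw":0.4, "dx":-0.004, "dz":0.075}, {"jaw":0.4, "dx":-0.004, "dz":0.075}, {"jaw":0.4, "dx":-0.004, "dz":0.075}]'; python3 steer.py '[{"jaw":0.4}, {"jaw":0.4}, {"jaw":0.4}]'; python3 -c "
from h import *
go(0,-60,25)"
```

```text
time_s: 6.7
tcp_pos: [0.659, -0.2047, 0.0319]
ee_rot: [[-0.999, -0.05, 0.002], [-0.05, 0.999, -0.0], [-0.002, -0.0, -1.0]]
wrist_force: [0.1, -0.5, -0.8]
gripper_width: 0.626
gripper_force: 0.0
time_s: 7.0
tcp_pos: [0.659, -0.2053, 0.0316]
ee_rot: [[-0.999, -0.05, 0.001], [-0.05, 0.999, -0.001], [-0.001, -0.001, -1.0]]
wrist_force: [0.4, -2.5, 4.3]
gripper_width: 0.523
gripper_force: 30.0
shift [-0.0044  0.0803  0.0065] rot [-0.06  0.08  0.02] | now lane [  -4.4 -140.3] 0.0316 t 7.0 F [ 0.4 -2.5  4.3] w 0.523
```

```bash
python3 steer.py '[{"jaw":0.4, "dx":-0.002, "dy":0.01}, {"jaw":0.4, "dx":-0.004, "dy":0.022}, {"jaw":0.4, "dx":-0.006, "dy":0.034}, {"jaw":0.4, "dx":-0.0075, "dy":0.046}, {"jaw":0.4, "dx":-0.0075, "dy":0.058}, {"jaw":0.4, "dx":-0.0075, "dy":0.068}, {"jaw":0.4, "dx":-0.0075, "dy":0.076}, {"jaw":0.4, "dx":-0.0075, "dy":0.08}]'; python3 -c "
from h import *
c=cap('top','t1.png');g=cv2.imread('pics/t1.png')[150:250,230:350];cv2.imwrite('pics/t1c.png',cv2.resize(g,None,fx=6,fy=6,interpolation=cv2.INTER_CUBIC))
go(3,150,28)"
```

```text
time_s: 7.8
tcp_pos: [0.6627, -0.1245, 0.0316]
ee_rot: [[-0.999, -0.051, 0.002], [-0.051, 0.999, -0.001], [-0.002, -0.001, -1.0]]
wrist_force: [-0.1, -6.0, 6.1]
gripper_width: 0.521
gripper_force: 30.0
shift [-0.      0.2092  0.0034] rot [-0.06  0.09  0.08] | now lane [  3.3 -59.2] 0.0316 t 7.85 F [ 0.2 -3.7  5.8] w 0.519
```

View pics/t1c.png

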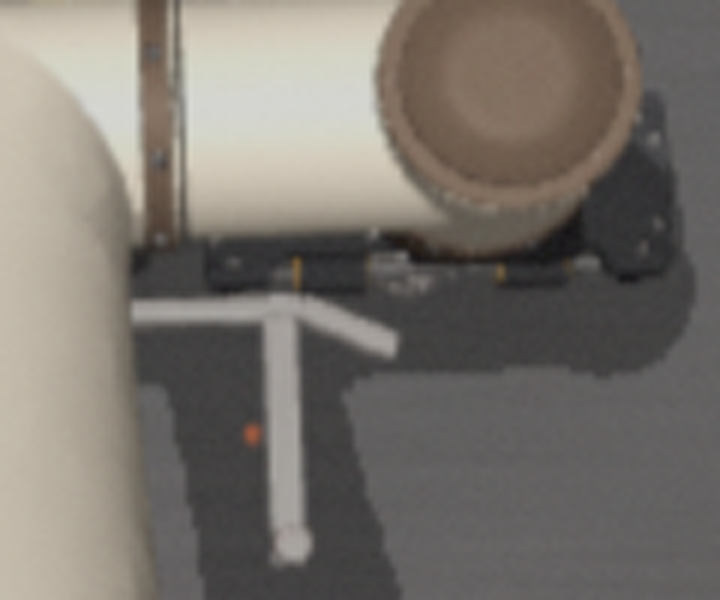

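The arm hides the boss, but the bolt is fully drawn, with the peg at crop (292,543). I'll push on into the lane and watch the force.

```bash
python3 steer.py '[{"jaw":0.4, "dy":0.01}, {"jaw":0.4, "dy":0.02}, {"jaw":0.4, "dy":0.03}, {"jaw":0.4, "dy":0.04}, {"jaw":0.4, "dy":0.05}, {"jaw":0.4, "dy":0.06}, {"jaw":0.4, "dy":0.07}, {"jaw":0.4, "dy":0.08}]'; python3 -c "
from h import *
go(3,150,28)"
```

```text
time_s: 8.65
tcp_pos: [0.6584, -0.045, 0.0316]
ee_rot: [[-0.999, -0.05, 0.001], [-0.05, 0.999, -0.001], [-0.001, -0.001, -1.0]]
wrist_force: [0.8, -6.2, 5.9]
gripper_width: 0.519
gripper_force: 30.0
shift [-1.000e-04  1.302e-01  3.400e-03] rot [-0.08  0.05  0.02] | now lane [ 2.9 19.8] 0.0316 t 8.65 F [ 0.8 -6.2  5.9] w 0.519
```

Entered with almost no lateral force. On to y=150, then release with a small opening and retreat.

```bash
python3 steer.py '[{"jaw":0.4, "dy":0.016}, {"jaw":0.4, "dy":0.034}, {"jaw":0.4, "dy":0.052}, {"jaw":0.4, "dy":0.07}, {"jaw":0.4, "dy":0.088}, {"jaw":0.4, "dy":0.106}, {"jaw":0.4, "dy":0.122}, {"jaw":0.4, "dy":0.13}]';  python3 steer.py '[{"jaw":0.4}, {"jaw":0.7}, {"jaw":0.7}, {"jaw":0.7}, {"jaw":0.7, "dz":-0.04}, {"jaw":0.7, "dz":-0.08}, {"jaw":0.7, "dz":-0.1}]'; python3 -c "
from h import *
go(-228.5,-293.5,100)"
```

```text
time_s: 9.45
tcp_pos: [0.6514, 0.0854, 0.0316]
ee_rot: [[-0.999, -0.051, -0.0], [-0.051, 0.999, -0.002], [0.0, -0.002, -1.0]]
wrist_force: [-0.3, -7.9, 7.2]
gripper_width: 0.521
gripper_force: 30.0
time_s: 10.15
tcp_pos: [0.653, 0.0859, 0.1338]
ee_rot: [[-0.999, -0.05, 0.004], [-0.05, 0.999, 0.001], [-0.005, 0.001, -1.0]]
wrist_force: [0.2, 0.1, 0.0]
gripper_width: 0.7
gripper_force: 0.0
shift [ 0.2328 -0.4443  0.0323] rot [0.06 0.26 0.03] | now lane [  3.9 150.9] 0.1338 t 10.15 F [0.2 0.1 0. ] w 0.7
```

```bash
python3 steer.py '[{"jaw":1, "dx":0.233, "dy":-0.444}, {"jaw":1, "dx":0.233, "dy":-0.444}, {"jaw":1, "dx":0.233, "dy":-0.444}, {"jaw":1, "dx":0.233, "dy":-0.444}, {"jaw":1, "dx":0.233, "dy":-0.444}, {"jaw":1, "dx":0.233, "dy":-0.444}, {"jaw":1, "dx":0.233, "dy":-0.444}, {"jaw":1, "dx":0.233, "dy":-0.444}]'; python3 -c "
from h import *
c=cap('side','s1.png');W=cloud(c)
for nm,(x,y),z in(('bB',(442,-369),.047),('bA',(648,84),.045)):
  d=(W[...,2]>z)&(W[...,2]<.056)&(np.hypot(W[...,0]*1000-x,W[...,1]*1000-y)<60)
  print(nm,d.sum(),w2l(np.nanmean(W[d],0)[:2]) if d.any() else '', circ(W[d]) if d.any() else '')
go(-228.5,-293.5,100)"
```

```text
time_s: 10.95
tcp_pos: [0.4822, -0.2789, 0.1302]
ee_rot: [[-0.999, -0.05, -0.0], [-0.05, 0.999, 0.001], [0.0, 0.001, -1.0]]
wrist_force: [1.1, -1.0, 0.4]
gripper_width: 0.996
gripper_force: 0.0
bB 129 [-228.6 -292.6] (array([ 440.5, -370.9]), 25.8, 129, np.float64(0.051), array([ 442.6, -368.5]))
bA 263 [ -2.2 153.8] (array([642.7,  85.7]), 28.0, 263, np.float64(0.051), array([646.7,  88.5]))
shift [ 0.0396 -0.0841  0.0301] rot [ 0.01 -0.16 -0.33] | now lane [-188.3 -209.7] 0.13 t 11.0 F [-0.4 -2.3  1.5] w 1.0
```

```bash
python3 steer.py '[{"jaw":1, "dx":0.04, "dy":-0.084}, {"jaw":1, "dx":0.04, "dy":-0.084}, {"jaw":1, "dx":0.04, "dy":-0.084, "dz":0.03}, {"jaw":1, "dx":0.04, "dy":-0.084, "dz":0.03}]'; python3 -c "
from h import *
go(-228.5,-293,24)"
```

```text
time_s: 11.4
tcp_pos: [0.4443, -0.3627, 0.0966]
ee_rot: [[-0.999, -0.045, -0.007], [-0.046, 0.999, 0.005], [0.007, 0.005, -1.0]]
wrist_force: [0.2, 0.8, 0.1]
gripper_width: 1.002
gripper_force: 0.0
shift [ 0.0013 -0.0065  0.0726] rot [ 0.32 -0.4  -0.23] | now lane [-226.7 -286.9] 0.0966 t 11.4 F [0.2 0.8 0.1] w 1.002
```

```bash
python3 steer.py '[{"jaw":1, "dx":0.001, "dy":-0.003, "dz":0.03}, {"jaw":1, "dx":0.001, "dy":-0.003, "dz":0.055}, {"jaw":1, "dx":0.001, "dy":-0.003, "dz":0.074}, {"jaw":1, "dx":0.001, "dy":-0.003, "dz":0.074}]'; python3 -c "
from h import *
go(-228.5,-293,24)"
```

```text
time_s: 11.8
tcp_pos: [0.4455, -0.3647, 0.0244]
ee_rot: [[-0.999, -0.05, -0.005], [-0.05, 0.999, 0.003], [0.005, 0.003, -1.0]]
wrist_force: [-0.6, 0.2, -0.9]
gripper_width: 1.004
gripper_force: 0.0
shift [ 0.003  -0.0041  0.0004] rot [ 0.18 -0.3   0.06] | now lane [-225.5 -288.9] 0.0244 t 11.8 F [-0.6  0.2 -0.9] w 1.004
```

```bash
python3 steer.py '[{"jaw":0.4, "dx":0.003, "dy":-0.004}, {"jaw":0.4, "dx":0.003, "dy":-0.004}, {"jaw":0.4, "dx":0.003, "dy":-0.004}, {"jaw":0.4, "dx":0.003, "dy":-0.004}, {"jaw":0.4, "dx":0.003, "dy":-0.004}, {"jaw":0.4, "dx":0.003, "dy":-0.004}, {"jaw":0.4, "dx":0.003, "dy":-0.004}, {"jaw":0.4, "dx":0.003, "dy":-0.004}]'; python3 -c "
from h import *
go(0,-100,28)"
```

```text
time_s: 12.6
tcp_pos: [0.4443, -0.371, 0.0269]
ee_rot: [[-0.999, -0.05, 0.001], [-0.05, 0.999, -0.001], [-0.001, -0.001, -1.0]]
wrist_force: [0.2, -0.6, 1.7]
gripper_width: 0.522
gripper_force: 30.0
shift [-0.2271  0.1951 -0.001 ] rot [-0.03  0.03  0.02] | now lane [-227.  -295.1] 0.0269 t 12.6 F [ 0.2 -0.6  1.7] w 0.522
```

```bash
python3 steer.py '[{"jaw":0.4, "dx":-0.01, "dy":0.008}, {"jaw":0.4, "dx":-0.024, "dy":0.02}, {"jaw":0.4, "dx":-0.039, "dy":0.033}, {"jaw":0.4, "dx":-0.054, "dy":0.046}, {"jaw":0.4, "dx":-0.069, "dy":0.059}, {"jaw":0.4, "dx":-0.084, "dy":0.072}, {"jaw":0.4, "dx":-0.099, "dy":0.085}, {"jaw":0.4, "dx":-0.114, "dy":0.098}]'; python3 steer.py '[{"jaw":0.4, "dx":-0.015, "dy":0.013}, {"jaw":0.4, "dx":-0.03, "dy":0.026}, {"jaw":0.4, "dx":-0.045, "dy":0.039}, {"jaw":0.4, "dx":-0.06, "dy":0.052}, {"jaw":0.4, "dx":-0.075, "dy":0.065}, {"jaw":0.4, "dx":-0.09, "dy":0.078}, {"jaw":0.4, "dx":-0.105, "dy":0.09}, {"jaw":0.4, "dx":-0.114, "dy":0.097}]'; python3 -c "
from h import *
c=cap('side');W=cloud(c)
d=(W[...,2]>.045)&(W[...,2]<.056)&(np.hypot(W[...,0]*1000-662,W[...,1]*1000+165)<45)
print(d.sum(), w2l(np.nanmean(W[d],0)[:2]) if d.any() else '')
go(1.5,-60,28)"
```

```text
time_s: 13.4
tcp_pos: [0.5521, -0.2673, 0.027]
ee_rot: [[-0.999, -0.049, -0.003], [-0.049, 0.999, -0.001], [0.003, -0.0, -1.0]]
wrist_force: [-3.5, -3.9, 4.8]
gripper_width: 0.515
gripper_force: 30.0
time_s: 14.2
tcp_pos: [0.6613, -0.1647, 0.027]
ee_rot: [[-0.999, -0.05, -0.004], [-0.05, 0.999, -0.001], [0.004, -0.001, -1.0]]
wrist_force: [-5.4, -3.8, 6.2]
gripper_width: 0.519
gripper_force: 30.0
25 [-15.  -88.3]
shift [-0.0002  0.0389 -0.0011] rot [-0.05 -0.12  0.11] | now lane [  1.3 -98.9] 0.027 t 14.25 F [-3.7  0.4  7. ] w 0.523
```

```bash
python3 steer.py '[{"jaw":0.4, "dy":0.01}, {"jaw":0.4, "dy":0.022}, {"jaw":0.4, "dy":0.034}, {"jaw":0.4, "dy":0.046}, {"jaw":0.4, "dy":0.058}, {"jaw":0.4, "dy":0.07}, {"jaw":0.4, "dy":0.082}, {"jaw":0.4, "dy":0.094}]'; python3 steer.py '[{"jaw":0.4, "dy":0.01}, {"jaw":0.4, "dy":0.022}, {"jaw":0.4, "dy":0.034}, {"jaw":0.4, "dy":0.044}, {"jaw":0.4, "dy":0.054}, {"jaw":0.4, "dy":0.064}, {"jaw":0.4, "dy":0.073}, {"jaw":0.4, "dy":0.073}]'; python3 -c "
from h import *
go(1.5,70,28)"
```

```text
time_s: 15.05
tcp_pos: [0.6575, -0.0699, 0.027]
ee_rot: [[-0.999, -0.05, 0.0], [-0.05, 0.999, -0.0], [-0.0, -0.0, -1.0]]
wrist_force: [0.7, -4.8, 4.6]
gripper_width: 0.519
gripper_force: 30.0
time_s: 15.85
tcp_pos: [0.6536, 0.004, 0.0269]
ee_rot: [[-0.999, -0.051, -0.0], [-0.051, 0.999, 0.001], [0.0, 0.001, -1.0]]
wrist_force: [0.2, -0.9, 6.9]
gripper_width: 0.521
gripper_force: 30.0
shift [-0.001   0.001  -0.0011] rot [ 0.03 -0.    0.07] | now lane [ 0.5 69. ] 0.0269 t 15.85 F [ 0.2 -0.9  6.9] w 0.521
```

```bash
python3 steer.py '[{"jaw":0.7}, {"jaw":0.7}, {"jaw":0.7}, {"jaw":0.7, "dz":-0.04}, {"jaw":0.7, "dz":-0.08}, {"jaw":0.7, "dz":-0.12}]'; python3 -c "
from h import *
go(-183.4,106.7,70,-20.1)"
```

```text
time_s: 16.45
tcp_pos: [0.6531, 0.0025, 0.1469]
ee_rot: [[-0.999, -0.049, -0.002], [-0.049, 0.999, 0.0], [0.002, 0.0, -1.0]]
wrist_force: [1.5, -0.7, -0.1]
gripper_width: 0.702
gripper_force: 0.0
shift [0.1832 0.0391 0.0773] rot [-0.   -0.13 20.09] | now lane [-0.  67.6] 0.1469 t 16.45 F [ 1.5 -0.7 -0.1] w 0.702
```

```bash
python3 steer.py '[{"jaw":1, "dx":0.183, "dy":0.039, "az":20.1}, {"jaw":1, "dx":0.183, "dy":0.039, "az":20.1}, {"jaw":1, "dx":0.183, "dy":0.039, "az":20.1}, {"jaw":1, "dx":0.183, "dy":0.039, "az":20.1}, {"jaw":1, "dx":0.183, "dy":0.039, "dz":0.04, "az":20.1}, {"jaw":1, "dx":0.183, "dy":0.039, "dz":0.08, "az":20.1}, {"jaw":1, "dx":0.183, "dy":0.039, "dz":0.08, "az":20.1}]'; python3 -c "
from h import *
c=cap('side','s2.png');W=cloud(c)
for nm,(x,y) in (('bB',(652,5)),('bA',(648,84))):
  d=(W[...,2]>.045)&(W[...,2]<.056)&(np.hypot(W[...,0]*1000-x,W[...,1]*1000-y)<32)
  print(nm,d.sum(),w2l(np.nanmean(W[d],0)[:2]) if d.any() else '')
go(-183.4,106.7,4,-20.1)"
```

```text
time_s: 17.15
tcp_pos: [0.4647, 0.0309, 0.0626]
ee_rot: [[-0.955, 0.298, -0.011], [0.298, 0.955, -0.003], [0.009, -0.006, -1.0]]
wrist_force: [-1.5, -0.1, 0.5]
gripper_width: 0.997
gripper_force: 0.0
bB 226 [-3.  71.9]
bA 260 [ -2.2 153.7]
shift [-0.0007  0.0015  0.0609] rot [-0.22 -0.28 -0.  ] | now lane [-184.2  105.7] 0.0649 t 17.2 F [-0.4 -0.3  0.3] w 0.995
```

View pics/s2.png

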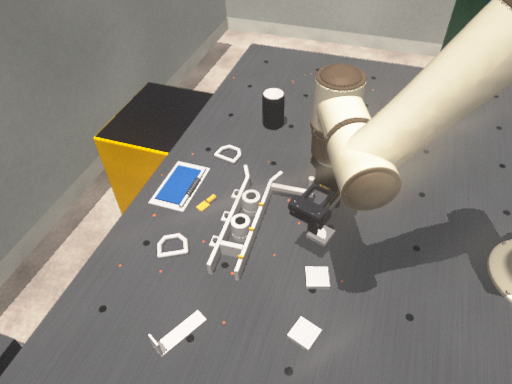

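Both bosses stand in the lane, at (252,197) and (240,221), and the gripper is over the first pad at (320,235). Lower and grip.

```bash
python3 steer.py '[{"jaw":1, "dy":0.001, "dz":0.03}, {"jaw":1, "dy":0.001, "dz":0.05}, {"jaw":1, "dy":0.001, "dz":0.06}, {"jaw":0.4, "dy":0.001, "dz":0.06}, {"jaw":0.4, "dy":0.001, "dz":0.06}, {"jaw":0.4, "dy":0.001, "dz":0.06}, {"jaw":0.4, "dy":0.001, "dz":0.06}, {"jaw":0.4, "dy":0.001, "dz":0.06}]';python3 steer.py '[{"jaw":0.4}, {"jaw":0.4}, {"jaw":0.4}]'; python3 -c "
from h import *
go(-150,118,4)"
```

```text
time_s: 18.0
tcp_pos: [0.4698, 0.0331, 0.0072]
ee_rot: [[-0.955, 0.297, 0.001], [0.297, 0.955, 0.0], [-0.001, 0.001, -1.0]]
wrist_force: [0.6, -2.0, 1.9]
gripper_width: 0.628
gripper_force: 1.5
time_s: 18.3
tcp_pos: [0.4692, 0.0326, 0.007]
ee_rot: [[-0.955, 0.297, -0.0], [0.297, 0.955, -0.0], [0.0, -0.001, -1.0]]
wrist_force: [-2.0, -1.5, 5.3]
gripper_width: 0.565
gripper_force: 30.0
shift [-0.0264  0.0216  0.003 ] rot [-3.000e-02 -2.000e-02 -2.009e+01] | now lane [-182.2  106.8] 0.007 t 18.3 F [-2.  -1.5  5.3] w 0.565
```

```bash
python3 steer.py '[{"jaw":0.4, "dx":-0.005, "dy":0.004, "az":-4}, {"jaw":0.4, "dx":-0.01, "dy":0.008, "az":-8}, {"jaw":0.4, "dx":-0.016, "dy":0.013, "az":-12}, {"jaw":0.4, "dx":-0.021, "dy":0.017, "az":-16}, {"jaw":0.4, "dx":-0.026, "dy":0.022, "az":-20.1}, {"jaw":0.4, "dx":-0.026, "dy":0.022, "az":-20.1}]'; python3 -c "
from h import *
go(-66,118,4)"
```

```text
time_s: 18.9
tcp_pos: [0.497, 0.0439, 0.007]
ee_rot: [[-0.999, -0.051, -0.009], [-0.05, 0.999, -0.004], [0.009, -0.004, -1.0]]
wrist_force: [-7.9, -5.8, 13.8]
gripper_width: 0.571
gripper_force: 30.0
shift [-0.088   0.0012  0.0022] rot [-0.21 -0.51  0.06] | now lane [-154.   116.7] 0.007 t 18.9 F [-7.9 -5.8 13.8] w 0.571
```

```bash
python3 steer.py '[{"jaw":0.4, "dx":-0.008, "dy":0.001, "dz":-0.001}, {"jaw":0.4, "dx":-0.02, "dy":0.001, "dz":-0.002}, {"jaw":0.4, "dx":-0.032, "dy":0.001, "dz":-0.002}, {"jaw":0.4, "dx":-0.044, "dy":0.001, "dz":-0.002}, {"jaw":0.4, "dx":-0.056, "dy":0.001, "dz":-0.002}, {"jaw":0.4, "dx":-0.068, "dy":0.001, "dz":-0.002}, {"jaw":0.4, "dx":-0.08, "dy":0.001, "dz":-0.002}, {"jaw":0.4, "dx":-0.084, "dy":0.001, "dz":-0.002}]'; python3 -c "
from h import *
go(-66,80,5)"
```

```text
time_s: 19.7
tcp_pos: [0.5859, 0.0517, 0.0079]
ee_rot: [[-0.999, -0.049, 0.0], [-0.049, 0.999, 0.0], [-0.0, 0.0, -1.0]]
wrist_force: [0.5, 0.7, -2.5]
gripper_width: 0.572
gripper_force: 30.0
shift [ 0.0012 -0.04    0.0029] rot [ 0.01  0.02 -0.01] | now lane [-64.8 120. ] 0.0079 t 19.7 F [ 0.5  0.7 -2.5] w 0.572
```

```bash
python3 steer.py '[{"jaw":0.4, "dy":-0.01}, {"jaw":0.4, "dy":-0.02}, {"jaw":0.4, "dy":-0.03}, {"jaw":0.4, "dy":-0.04}, {"jaw":0.4, "dx":-0.001, "dy":-0.04}, {"jaw":0.4, "dx":-0.002, "dy":-0.04}, {"jaw":0.4, "dx":-0.003, "dy":-0.04}, {"jaw":0.4, "dx":-0.004, "dy":-0.04}]'; python3 -c "
from h import *
go(-60,80,5)"; python3 steer.py '[{"jaw":0.4, "dx":-0.001}, {"jaw":0.4, "dx":-0.002}, {"jaw":0.4, "dx":-0.002}]';  python3 -c "
from h import *
go(-60,80,5)"
```

```text
time_s: 20.5
tcp_pos: [0.5908, 0.012, 0.0086]
ee_rot: [[-0.999, -0.05, 0.0], [-0.05, 0.999, 0.0], [-0.0, 0.0, -1.0]]
wrist_force: [-0.8, -0.5, -2.4]
gripper_width: 0.57
gripper_force: 30.0
shift [-0.0018 -0.0002  0.0036] rot [0.   0.02 0.03] | now lane [-61.8  80.2] 0.0086 t 20.5 F [-0.8 -0.5 -2.4] w 0.57
time_s: 20.8
tcp_pos: [0.5922, 0.012, 0.0084]
ee_rot: [[-0.999, -0.05, -0.001], [-0.05, 0.999, -0.0], [0.001, -0.0, -1.0]]
wrist_force: [-0.7, 0.3, -1.9]
gripper_width: 0.563
gripper_force: 30.0
shift [-0.0005 -0.0001  0.0034] rot [-0.   -0.07  0.02] | now lane [-60.5  80.1] 0.0084 t 20.8 F [-0.7  0.3 -1.9] w 0.563
```

```bash
python3 steer.py '[{"jaw":0.4, "dx":-0.001}, {"jaw":0.4, "dx":-0.001}, {"jaw":0.4, "dx":-0.002}, {"jaw":0.4, "dx":-0.002}]'; python3 -c "
from h import *
go(-60,80,5)"; python3 steer.py '[{"jaw":0.4, "dx":-0.001}, {"jaw":0.4, "dx":-0.001}, {"jaw":0.4, "dx":-0.002}, {"jaw":0.4, "dx":-0.002}]';  python3 -c "
from h import *
go(-60,80,5)"
```

```text
time_s: 21.2
tcp_pos: [0.5922, 0.0117, 0.008]
ee_rot: [[-0.999, -0.049, -0.005], [-0.049, 0.999, -0.001], [0.005, -0.0, -1.0]]
wrist_force: [-6.4, 0.8, 0.5]
gripper_width: 0.568
gripper_force: 30.0
shift [-0.0004  0.0002  0.003 ] rot [-0.02 -0.29 -0.01] | now lane [-60.4  79.8] 0.008 t 21.2 F [-6.4  0.8  0.5] w 0.568
time_s: 21.6
tcp_pos: [0.5923, 0.0115, 0.0076]
ee_rot: [[-0.999, -0.049, -0.009], [-0.049, 0.999, -0.001], [0.009, -0.001, -1.0]]
wrist_force: [-8.3, 2.9, 2.4]
gripper_width: 0.566
gripper_force: 30.0
shift [-0.0004  0.0004  0.0026] rot [-0.05 -0.54 -0.03] | now lane [-60.4  79.6] 0.0076 t 21.6 F [-8.3  2.9  2.4] w 0.566
```

```bash
python3 steer.py '[{"jaw":0.4, "dx":0.002, "dz":0.001}, {"jaw":0.7, "dx":0.002, "dz":0.001}, {"jaw":0.7, "dx":0.002, "dz":0.001}, {"jaw":0.7, "dx":0.002, "dz":0.001}, {"jaw":0.7, "dx":0.002, "dz":-0.03}, {"jaw":0.7, "dx":0.002, "dz":-0.07}, {"jaw":0.7, "dx":0.002, "dz":-0.09}]'; python3 -c "
from h import *
go(-198.8,227.6,70,15)"
```

```text
time_s: 22.3
tcp_pos: [0.5973, 0.0122, 0.1024]
ee_rot: [[-0.999, -0.05, 0.007], [-0.05, 0.999, 0.001], [-0.007, 0.0, -1.0]]
wrist_force: [0.6, -0.9, 0.8]
gripper_width: 0.702
gripper_force: 0.0
shift [0.1436 0.1477 0.0315] rot [ -0.03   0.4  -14.95] | now lane [-55.3  80. ] 0.1024 t 22.3 F [ 0.6 -0.9  0.8] w 0.702
```

```bash
python3 steer.py '[{"jaw":1, "dx":0.144, "dy":0.148, "az":-15}, {"jaw":1, "dx":0.144, "dy":0.148, "az":-15}, {"jaw":1, "dx":0.144, "dy":0.148, "az":-15}, {"jaw":1, "dx":0.144, "dy":0.148, "az":-15}, {"jaw":1, "dx":0.144, "dy":0.148, "dz":0.035, "az":-15}, {"jaw":1, "dx":0.144, "dy":0.148, "dz":0.035, "az":-15}, {"jaw":1, "dx":0.144, "dy":0.148, "dz":0.035, "az":-15}]'; python3 -c "
from h import *
c=cap('side','s3.png');W=cloud(c)
for nm,(x,y) in (('A',(591,12)),('B',(446.7,152.5)),('C',(441.5,284))):
  d=(W[...,2]>.008)&(W[...,2]<.017)&(np.hypot(W[...,0]*1000-x,W[...,1]*1000-y)<45)
  print(nm,rect(W[d]),w2l(np.array(rect(W[d])[0][0])/1000))
go(-198.8,227.6,4,15)"
```

```text
time_s: 23.0
tcp_pos: [0.4442, 0.1527, 0.064]
ee_rot: [[-0.952, -0.307, 0.0], [-0.307, 0.952, -0.0], [-0.0, -0.001, -1.0]]
wrist_force: [-0.0, 1.0, -0.5]
gripper_width: 1.001
gripper_force: 0.0
A (((594.3377075195312, 2.8504714965820312), (87.63729858398438, 63.05712890625), 24.863767623901367), 166, np.float64(0.0131)) [-58.7  70.8]
B (((448.0108337402344, 152.6634063720703), (49.533748626708984, 48.453330993652344), 17.873323440551758), 138, np.float64(0.0123)) [-197.5  227.7]
C (((442.462890625, 282.857421875), (50.8160514831543, 50.84505081176758), 71.81808471679688), 663, np.float64(0.0128)) [-196.6  358. ]
shift [-0.0015 -0.0008  0.0604] rot [ 0.    0.1  -0.01] | now lane [-200.5  228. ] 0.0644 t 23.05 F [-0.2 -0.2  1. ] w 0.998
```

```bash
python3 steer.py '[{"jaw":1, "dx":-0.002, "dy":-0.001, "dz":0.03}, {"jaw":1, "dx":-0.002, "dy":-0.001, "dz":0.05}, {"jaw":1, "dx":-0.002, "dy":-0.001, "dz":0.058}, {"jaw":0.4, "dx":-0.002, "dy":-0.001, "dz":0.058}, {"jaw":0.4, "dx":-0.002, "dy":-0.001, "dz":0.058}, {"jaw":0.4, "dx":-0.002, "dy":-0.001, "dz":0.058}, {"jaw":0.4, "dx":-0.002, "dy":-0.001, "dz":0.058}, {"jaw":0.4, "dx":-0.002, "dy":-0.001, "dz":0.058}]';python3 steer.py '[{"jaw":0.4}, {"jaw":0.4}, {"jaw":0.4}]'; python3 -c "
from h import *
go(-160,200,6)"
```

```text
time_s: 23.85
tcp_pos: [0.446, 0.1525, 0.0062]
ee_rot: [[-0.952, -0.307, 0.001], [-0.307, 0.952, 0.001], [-0.001, 0.0, -1.0]]
wrist_force: [0.0, 0.0, -0.1]
gripper_width: 0.629
gripper_force: 0.0
time_s: 24.15
tcp_pos: [0.4459, 0.1522, 0.0061]
ee_rot: [[-0.952, -0.307, 0.0], [-0.307, 0.952, -0.0], [-0.0, -0.0, -1.0]]
wrist_force: [-0.6, -2.0, 5.4]
gripper_width: 0.571
gripper_force: 30.0
shift [-0.0312 -0.0367  0.0001] rot [-1.000e-02  2.000e-02  1.503e+01] | now lane [-199.6  227.4] 0.0061 t 24.15 F [-0.6 -2.   5.4] w 0.571
```

```bash
python3 steer.py '[{"jaw":0.4, "dx":-0.006, "dy":-0.007, "dz":-0.001, "az":3}, {"jaw":0.4, "dx":-0.012, "dy":-0.014, "dz":-0.002, "az":6}, {"jaw":0.4, "dx":-0.018, "dy":-0.022, "dz":-0.002, "az":9}, {"jaw":0.4, "dx":-0.024, "dy":-0.029, "dz":-0.002, "az":12}, {"jaw":0.4, "dx":-0.031, "dy":-0.037, "dz":-0.002, "az":15}, {"jaw":0.4, "dx":-0.031, "dy":-0.037, "dz":-0.002, "az":15}]'; python3 -c "
from h import *
go(-68,160,7)"
```

```text
time_s: 24.75
tcp_pos: [0.487, 0.1262, 0.007]
ee_rot: [[-0.999, -0.048, -0.0], [-0.048, 0.999, 0.0], [0.0, 0.0, -1.0]]
wrist_force: [-0.3, -0.7, -1.3]
gripper_width: 0.565
gripper_force: 30.0
shift [-0.0919 -0.0393 -0.    ] rot [ 0.01 -0.01 -0.08] | now lane [-159.9  199.4] 0.007 t 24.75 F [-0.3 -0.7 -1.3] w 0.565
```

```bash
python3 steer.py '[{"jaw":0.4, "dx":-0.01, "dy":-0.004}, {"jaw":0.4, "dx":-0.024, "dy":-0.01}, {"jaw":0.4, "dx":-0.038, "dy":-0.016}, {"jaw":0.4, "dx":-0.052, "dy":-0.022}, {"jaw":0.4, "dx":-0.066, "dy":-0.028}, {"jaw":0.4, "dx":-0.08, "dy":-0.034}, {"jaw":0.4, "dx":-0.09, "dy":-0.039}, {"jaw":0.4, "dx":-0.092, "dy":-0.039}]'; python3 -c "
from h import *
go(-60,160,7)"
```

```text
time_s: 25.55
tcp_pos: [0.5813, 0.0917, 0.0072]
ee_rot: [[-0.999, -0.049, 0.0], [-0.049, 0.999, 0.0], [-0.0, 0.0, -1.0]]
wrist_force: [0.1, 0.6, -3.0]
gripper_width: 0.565
gripper_force: 30.0
shift [-0.0074 -0.0003  0.0002] rot [ 0.01  0.02 -0.02] | now lane [-67.4 160.3] 0.0072 t 25.55 F [ 0.1  0.6 -3. ] w 0.565
```

```bash
python3 steer.py '[{"jaw":0.4, "dx":-0.001}, {"jaw":0.4, "dx":-0.002}, {"jaw":0.4, "dx":-0.003}, {"jaw":0.4, "dx":-0.004}, {"jaw":0.4, "dx":-0.004}]'; python3 -c "
from h import *
go(-60,160,7)"; python3 steer.py '[{"jaw":0.4, "dx":-0.001}, {"jaw":0.4, "dx":-0.002}, {"jaw":0.4, "dx":-0.003}, {"jaw":0.4, "dx":-0.003}, {"jaw":0.4, "dx":-0.003}]';  python3 -c "
from h import *
go(-60,160,7)"
```

```text
time_s: 26.05
tcp_pos: [0.5843, 0.0925, 0.0077]
ee_rot: [[-0.999, -0.05, 0.0], [-0.05, 0.999, 0.0], [-0.0, 0.0, -1.0]]
wrist_force: [-1.2, -0.9, -2.0]
gripper_width: 0.568
gripper_force: 30.0
shift [-0.0043 -0.0009  0.0007] rot [0.   0.01 0.02] | now lane [-64.3 160.9] 0.0077 t 26.05 F [-1.2 -0.9 -2. ] w 0.568
time_s: 26.55
tcp_pos: [0.5861, 0.0922, 0.0073]
ee_rot: [[-0.999, -0.049, -0.003], [-0.049, 0.999, -0.001], [0.003, -0.001, -1.0]]
wrist_force: [-4.7, 1.6, -0.6]
gripper_width: 0.566
gripper_force: 30.0
shift [-0.0026 -0.0005  0.0003] rot [-0.03 -0.15 -0.  ] | now lane [-62.6 160.5] 0.0073 t 26.55 F [-4.7  1.6 -0.6] w 0.566
```

```bash
python3 steer.py '[{"jaw":0.4, "dx":-0.001}, {"jaw":0.4, "dx":-0.001, "dz":0.001}, {"jaw":0.4, "dx":0.002, "dz":0.001}, {"jaw":0.7, "dx":0.002, "dz":0.001}, {"jaw":0.7, "dx":0.002, "dz":0.001}, {"jaw":0.7, "dx":0.002, "dz":0.001}, {"jaw":0.7, "dx":0.002, "dz":-0.03}, {"jaw":0.7, "dx":0.002, "dz":-0.07}]'; python3 -c "
from h import *
go(-197,358.5,70,-21.2)"
```

```text
time_s: 27.35
tcp_pos: [0.5845, 0.0919, 0.0766]
ee_rot: [[-0.999, -0.049, -0.004], [-0.049, 0.999, -0.002], [0.004, -0.002, -1.0]]
wrist_force: [0.6, 0.7, 0.4]
gripper_width: 0.696
gripper_force: 0.0
shift [0.1328 0.1983 0.0068] rot [-0.13 -0.2  21.19] | now lane [-64.2 160.2] 0.0766 t 27.35 F [0.6 0.7 0.4] w 0.696
```

```bash
python3 steer.py '[{"jaw":1, "dx":0.133, "dy":0.198, "az":21.2}, {"jaw":1, "dx":0.133, "dy":0.198, "az":21.2}, {"jaw":1, "dx":0.133, "dy":0.198, "az":21.2}, {"jaw":1, "dx":0.133, "dy":0.198, "az":21.2}, {"jaw":1, "dx":0.133, "dy":0.198, "az":21.2}, {"jaw":1, "dx":0.133, "dy":0.198, "dz":0.01, "az":21.2}, {"jaw":1, "dx":0.133, "dy":0.198, "dz":0.01, "az":21.2}]'; python3 -c "
from h import *
c=cap('side','s4.png');W=cloud(c)
for nm,(x,y) in (('A',(591,12)),('B',(587,92)),('C',(441.5,284))):
  d=(W[...,2]>.008)&(W[...,2]<.017)&(np.hypot(W[...,0]*1000-x,W[...,1]*1000-y)<35)
  print(nm,rect(W[d]),w2l(np.array(rect(W[d])[0][0])/1000))
go(-197,358.5,6,-21.2)"
```

```text
time_s: 28.05
tcp_pos: [0.4418, 0.2841, 0.0669]
ee_rot: [[-0.95, 0.313, -0.001], [0.313, 0.95, -0.001], [0.001, -0.001, -1.0]]
wrist_force: [-0.4, -0.4, -0.7]
gripper_width: 0.998
gripper_force: 0.0
A (((590.7166137695312, 7.877878189086914), (61.946956634521484, 44.50914764404297), 12.734869956970215), 81, np.float64(0.013)) [-62.1  76. ]
B (((588.0611572265625, 93.09831237792969), (51.4951171875, 52.515716552734375), 3.272160053253174), 402, np.float64(0.013)) [-60.5 161.3]
C (((434.7321472167969, 285.4950866699219), (51.10502624511719, 36.84369659423828), 74.7963638305664), 230, np.float64(0.0128)) [-204.2  361. ]
shift [ 0.0004 -0.0002  0.0612] rot [-0.05 -0.01  0.05] | now lane [-196.5  358.6] 0.0672 t 28.1 F [-0.6  0.5 -0.4] w 0.995
```

Pad B is flush and centred, at lane (-60.5, 161.3). Pads A and C are partly hidden by the arm. Next I grip C.

```bash
python3 steer.py '[{"jaw":1, "dz":0.03}, {"jaw":1, "dz":0.05}, {"jaw":1, "dz":0.061}, {"jaw":0.4, "dz":0.061}, {"jaw":0.4, "dz":0.061}, {"jaw":0.4, "dz":0.061}, {"jaw":0.4, "dz":0.061}, {"jaw":0.4, "dz":0.061}]';python3 steer.py '[{"jaw":0.4}, {"jaw":0.4}, {"jaw":0.4}]'; python3 -c "
from h import *
go(-160,320,7)"
```

```text
time_s: 28.9
tcp_pos: [0.443, 0.2839, 0.0073]
ee_rot: [[-0.949, 0.315, 0.001], [0.315, 0.949, 0.001], [-0.001, 0.001, -1.0]]
wrist_force: [0.2, -0.4, -0.5]
gripper_width: 0.629
gripper_force: 0.0
time_s: 29.2
tcp_pos: [0.4424, 0.2831, 0.007]
ee_rot: [[-0.949, 0.315, -0.0], [0.315, 0.949, -0.001], [0.0, -0.001, -1.0]]
wrist_force: [-2.3, -2.8, 4.6]
gripper_width: 0.57
gripper_force: 30.0
shift [-0.0479 -0.0225  0.    ] rot [-5.000e-02 -2.000e-02 -2.118e+01] | now lane [-196.6  358.3] 0.007 t 29.2 F [-2.3 -2.8  4.6] w 0.57
```

```bash
python3 steer.py '[{"jaw":0.4, "dx":-0.008, "dy":-0.004, "dz":-0.001, "az":-3.5}, {"jaw":0.4, "dx":-0.016, "dy":-0.008, "dz":-0.002, "az":-7}, {"jaw":0.4, "dx":-0.024, "dy":-0.012, "dz":-0.002, "az":-10.5}, {"jaw":0.4, "dx":-0.032, "dy":-0.015, "dz":-0.002, "az":-14}, {"jaw":0.4, "dx":-0.04, "dy":-0.019, "dz":-0.002, "az":-17.5}, {"jaw":0.4, "dx":-0.048, "dy":-0.0225, "dz":-0.002, "az":-21.2}, {"jaw":0.4, "dx":-0.048, "dy":-0.0225, "dz":-0.002, "az":-21.2}]'; python3 -c "
from h import *
go(-68,240,8)"
```

```text
time_s: 29.9
tcp_pos: [0.4814, 0.2466, 0.008]
ee_rot: [[-0.999, -0.048, -0.0], [-0.048, 0.999, 0.0], [0.0, 0.0, -1.0]]
wrist_force: [-0.2, -0.4, -3.0]
gripper_width: 0.568
gripper_force: 30.0
shift [-0.0916 -0.0798 -0.0001] rot [ 0.   -0.01 -0.08] | now lane [-159.5  319.9] 0.008 t 29.9 F [-0.2 -0.4 -3. ] w 0.568
```

```bash
python3 steer.py '[{"jaw":0.4, "dx":-0.01, "dy":-0.009}, {"jaw":0.4, "dx":-0.024, "dy":-0.021}, {"jaw":0.4, "dx":-0.038, "dy":-0.033}, {"jaw":0.4, "dx":-0.052, "dy":-0.045}, {"jaw":0.4, "dx":-0.066, "dy":-0.057}, {"jaw":0.4, "dx":-0.08, "dy":-0.07}, {"jaw":0.4, "dx":-0.09, "dy":-0.079}, {"jaw":0.4, "dx":-0.092, "dy":-0.08}]'; python3 steer.py '[{"jaw":0.4, "dx":-0.001}, {"jaw":0.4, "dx":-0.002}, {"jaw":0.4, "dx":-0.003}, {"jaw":0.4, "dx":-0.004}, {"jaw":0.4, "dx":-0.005}, {"jaw":0.4, "dx":-0.005}]'; python3 -c "
from h import *
go(-61,240,7)"
```

```text
time_s: 30.7
tcp_pos: [0.5779, 0.1708, 0.0082]
ee_rot: [[-0.999, -0.047, 0.0], [-0.047, 0.999, 0.0], [-0.0, 0.0, -1.0]]
wrist_force: [-0.7, -0.8, -2.9]
gripper_width: 0.565
gripper_force: 30.0
time_s: 31.3
tcp_pos: [0.582, 0.1722, 0.0086]
ee_rot: [[-0.999, -0.05, 0.0], [-0.05, 0.999, 0.0], [-0.0, 0.0, -1.0]]
wrist_force: [0.3, 0.3, -2.0]
gripper_width: 0.565
gripper_force: 30.0
shift [-0.0016 -0.0006  0.0016] rot [0.01 0.01 0.02] | now lane [-62.6 240.6] 0.0086 t 31.3 F [ 0.3  0.3 -2. ] w 0.565
```

```bash
python3 steer.py '[{"jaw":0.4, "dx":-0.001}, {"jaw":0.4, "dx":-0.002}, {"jaw":0.4, "dx":-0.003}, {"jaw":0.4, "dx":-0.003}, {"jaw":0.4, "dx":-0.003}]'; python3 -c "
from h import *
go(-61,240,7)"
```

```text
time_s: 31.8
tcp_pos: [0.5839, 0.1719, 0.0083]
ee_rot: [[-0.999, -0.049, -0.002], [-0.049, 0.999, -0.001], [0.002, -0.001, -1.0]]
wrist_force: [-4.0, 1.3, 0.3]
gripper_width: 0.565
gripper_force: 30.0
shift [ 0.0003 -0.0002  0.0013] rot [-0.03 -0.12 -0.  ] | now lane [-60.7 240.2] 0.0083 t 31.8 F [-4.   1.3  0.3] w 0.565
```

```bash
python3 steer.py '[{"jaw":0.4, "dx":-0.001, "dz":0.001}, {"jaw":0.4, "dx":0.001, "dz":0.001}, {"jaw":0.7, "dx":0.001, "dz":0.001}, {"jaw":0.7, "dx":0.001, "dz":0.001}, {"jaw":0.7, "dx":0.001, "dz":0.001}, {"jaw":0.7, "dx":0.001, "dz":-0.03}, {"jaw":0.7, "dx":0.001, "dz":-0.08}, {"jaw":0.7, "dx":0.001, "dz":-0.12}]';  python3 steer.py '[{"jaw":0.7, "dx":0.19, "dy":-0.3}, {"jaw":0.7, "dx":0.19, "dy":-0.3}, {"jaw":0.7, "dx":0.19, "dy":-0.3}, {"jaw":0.7, "dx":0.19, "dy":-0.3}, {"jaw":0.7, "dx":0.19, "dy":-0.3}, {"jaw":0.7, "dx":0.19, "dy":-0.3}, {"jaw":0.7, "dx":0.19, "dy":-0.3}, {"jaw":0.7, "dx":0.19, "dy":-0.3}]'; cat > look.py <<'E'
from h import *
import sys
for nm in('top','side'):
    c=cap(nm,sys.argv[1]+nm+'.png');W=cloud(c)
    for k,(x,y),R,lo,hi in(('A',(-61,80),38,.008,.017),('B',(-61,160),38,.008,.017),('C',(-61,240),38,.008,.017),('b1',(0,151),32,.045,.056),('b2',(0,70),32,.045,.056),('peg',(-136,0),30,.07,.085),('peg0',(-74,0),25,.07,.085)):
        p=l2w(x,y); d=(W[...,2]>lo)&(W[...,2]<hi)&(np.hypot(W[...,0]-p[0],W[...,1]-p[1])<R/1000)
        if d.sum()<12: print(nm,k,'-',d.sum());continue
        rc=cv2.minAreaRect((W[d][:,:2]*1000).astype(np.float32))
        print(nm,k,d.sum(),'rect',w2l(np.array(rc[0])/1000),np.round(rc[1]),round(rc[2]-np.degrees(TH),1),'mean',w2l(W[d].mean(0)[:2]))
E
python3 look.py L1; python3 -c "
from h import *
go(-136,0,100)"
```

```text
time_s: 32.6
tcp_pos: [0.5851, 0.1723, 0.1312]
ee_rot: [[-0.999, -0.05, 0.003], [-0.05, 0.999, 0.001], [-0.003, 0.0, -1.0]]
wrist_force: [1.7, -0.0, 0.3]
gripper_width: 0.703
gripper_force: 0.0
time_s: 33.4
tcp_pos: [0.4063, -0.1401, 0.1289]
ee_rot: [[-0.999, -0.044, -0.0], [-0.044, 0.999, 0.0], [0.0, 0.0, -1.0]]
wrist_force: [-0.0, 0.7, -0.7]
gripper_width: 0.699
gripper_force: 0.0
top A 92 rect [-65.6  69.6] [64. 37.] 5.7 mean [-82.9  70.8]
top B 313 rect [-60.5 160.6] [49. 49.] -0.7 mean [-60.8 161. ]
top C 322 rect [-60.7 239.6] [49. 49.] -0.7 mean [-60.9 240.2]
top b1 230 rect [ -2.  151.5] [45. 43.] 43.2 mean [ -1.9 152.2]
top b2 228 rect [-3.  70.6] [45. 43.] -0.8 mean [-2.5 70.2]
top peg 31 rect [-135.2    1.3] [13. 13.] 87.1 mean [-135.4    1.5]
top peg0 - 0
side A 110 rect [-61.6  73.2] [70. 45.] 19.3 mean [-78.3  73. ]
side B 409 rect [-60.4 161.4] [51. 52.] 0.9 mean [-60.8 163.1]
side C 480 rect [-60.8 239.2] [51. 55.] -0.2 mean [-60.7 242.1]
side b1 264 rect [ -0.9 151.7] [44. 47.] 16.8 mean [ -2.2 153.9]
side b2 222 rect [-0.8 68.6] [44. 47.] 16.3 mean [-2.9 71.6]
side peg 44 rect [-135.9    1.6] [15. 15.] 8.0 mean [-135.8    3.8]
side peg0 - 0
shift [-0.1145  0.0612  0.0294] rot [-0.02  0.12 -0.16] | now lane [-250.7  -60.8] 0.1292 t 33.5 F [ 1.2  0.9 -0.8] w 0.7
```

Pad A has moved. Looking at the picture.

```bash
python3 -c "
import cv2
g=cv2.imread('pics/L1top.png')[150:290,150:350];cv2.imwrite('pics/L1c.png',cv2.resize(g,None,fx=3.5,fy=3.5,interpolation=cv2.INTER_CUBIC))
from h import *
for n in('top','side'):
  c=cap(n);W=cloud(c);p=l2w(-80,75)
  d=(W[...,2]>.008)&(W[...,2]<.017)&(np.hypot(W[...,0]-p[0],W[...,1]-p[1])<.06)
  q=np.array([w2l(t[:2]) for t in W[d]]);q=q[(q[:,0]<-42)&(q[:,1]<128)];print(n,len(q),cv2.minAreaRect(q.astype(np.float32)),q.mean(0))
"
```

```text
top 316 ((-102.71250915527344, 60.943450927734375), (48.9080810546875, 46.190025329589844), 88.1395263671875) [-103.06139241   61.33955696]
side 332 ((-102.58544921875, 60.417633056640625), (49.992576599121094, 54.047157287597656), 0.27948516607284546) [-102.75481928   62.49457831]
```

View pics/L1c.png

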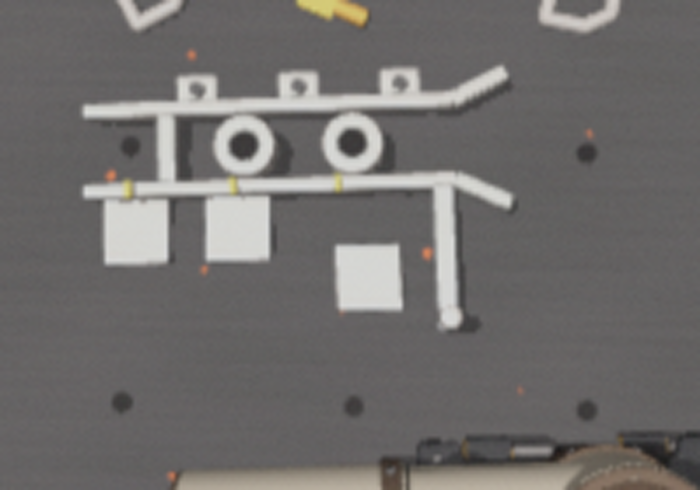

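The pad near mark 1 was knocked about 4 cm aside, to crop (368,278), lane (-103,61). It is still square. Pads B and C are flush on their marks and both bosses are in the lane. To keep the gripper body clear of the drawn peg, I'll turn the tool 90° and grip the pad across lane x.

```bash
python3 -c "
from h import *
print(np.round(r.sense()['joints'],1)); go(-103,61,100,-90); go(-103,61,100,90)"
```

```text
[  3.3   9.  -33.1   0.  -47.7 -90.4]
shift [-0.1465  0.1204  0.0293] rot [8.000e-02 1.000e-01 9.002e+01] | now lane [-249.5  -59.5] 0.1291 t 33.6 F [ 1.  -0.4  0.1] w 0.699
shift [-0.1465  0.1204  0.0293] rot [-1.000e-01  8.000e-02 -8.998e+01] | now lane [-249.5  -59.5] 0.1291 t 33.6 F [ 1.  -0.4  0.1] w 0.699
```

```bash
python3 steer.py '[{"jaw":1, "dx":-0.05, "dy":0.04, "az":-11}, {"jaw":1, "dx":-0.1, "dy":0.08, "az":-22}, {"jaw":1, "dx":-0.1465, "dy":0.12, "az":-33}, {"jaw":1, "dx":-0.1465, "dy":0.12, "az":-44}, {"jaw":1, "dx":-0.1465, "dy":0.12, "az":-55}, {"jaw":1, "dx":-0.1465, "dy":0.12, "az":-66}, {"jaw":1, "dx":-0.1465, "dy":0.12, "az":-77}, {"jaw":1, "dx":-0.1465, "dy":0.12, "az":-90}]'; python3 -c "
from h import *
go(-103,61,80,90)"
```

```text
time_s: 34.4
tcp_pos: [0.5504, -0.0078, 0.1282]
ee_rot: [[-0.307, -0.952, 0.0], [-0.952, 0.307, -0.0], [-0.0, -0.0, -1.0]]
wrist_force: [-0.4, 0.4, 0.1]
gripper_width: 0.997
gripper_force: 0.0
shift [ 0.0013 -0.0006  0.0482] rot [-2.000e-02 -0.000e+00 -2.071e+01] | now lane [-103.1   62.4] 0.1282 t 34.4 F [-0.4  0.4  0.1] w 0.997
```

```bash
python3 steer.py '[{"jaw":1, "dx":0.001, "az":-8}, {"jaw":1, "dx":0.001, "az":-16}, {"jaw":1, "dx":0.001, "dz":0.02, "az":-20.7}, {"jaw":1, "dx":0.001, "dz":0.06, "az":-20.7}, {"jaw":1, "dx":0.001, "dz":0.06, "az":-20.7}]'; python3 -c "
from h import *
go(-103.5,61.5,6,90)"
```

```text
time_s: 34.9
tcp_pos: [0.5459, -0.0098, 0.064]
ee_rot: [[0.041, -0.999, -0.01], [-0.999, -0.041, -0.002], [0.001, 0.01, -1.0]]
wrist_force: [-1.5, -0.9, -0.8]
gripper_width: 0.998
gripper_force: 0.0
shift [-0.001  -0.0048  0.0579] rot [ 0.6  -0.06 -0.48] | now lane [-107.8   60.6] 0.064 t 34.9 F [-1.5 -0.9 -0.8] w 0.998
```

```bash
python3 steer.py '[{"jaw":1, "dy":-0.002, "dz":0.02}, {"jaw":1, "dy":-0.002, "dz":0.045}, {"jaw":1, "dy":-0.002, "dz":0.057}, {"jaw":1, "dy":-0.002, "dz":0.057}]'; python3 -c "
from h import *
go(-103.5,61.5,6,90)";  python3 steer.py '[{"jaw":0.4}, {"jaw":0.4}, {"jaw":0.4}, {"jaw":0.4}, {"jaw":0.4}, {"jaw":0.4}, {"jaw":0.4}, {"jaw":0.4}]'; python3 -c "
from h import *
go(-87,79.5,6,90)"
```

```text
time_s: 35.3
tcp_pos: [0.5507, -0.0102, 0.0107]
ee_rot: [[0.041, -0.999, -0.003], [-0.999, -0.041, -0.001], [0.001, 0.003, -1.0]]
wrist_force: [-0.7, 0.4, 0.8]
gripper_width: 1.001
gripper_force: 0.0
shift [-0.0016  0.0006  0.0047] rot [ 0.15 -0.04 -0.47] | now lane [-102.9   59.9] 0.0107 t 35.3 F [-0.7  0.4  0.8] w 1.001
time_s: 36.1
tcp_pos: [0.5514, -0.0107, 0.0124]
ee_rot: [[0.04, -0.999, 0.001], [-0.999, -0.04, -0.0], [0.0, -0.001, -1.0]]
wrist_force: [-1.0, -0.8, 5.8]
gripper_width: 0.426
gripper_force: 3.1
shift [-0.0202 -0.0151  0.0065] rot [-0.03 -0.   -0.52] | now lane [-102.3   59.5] 0.0124 t 36.1 F [-1.  -0.8  5.8] w 0.426
```

The fingers slid over the top because z was 12 mm. I'll reopen, go lower and grip again.

```bash
python3 steer.py '[{"jaw":1, "dx":-0.002, "dz":-0.01}, {"jaw":1, "dx":-0.002, "dz":-0.01}, {"jaw":1, "dx":-0.002, "dz":-0.01}, {"jaw":1, "dx":-0.002, "dz":-0.01}, {"jaw":1, "dx":-0.002, "dz":-0.01}, {"jaw":1, "dx":-0.002, "dz":-0.01}]'; python3 look.py L2 | grep A; python3 -c "
from h import *
go(-103.5,61.5,5,90)"
```

```text
time_s: 36.7
tcp_pos: [0.5509, -0.0088, 0.0212]
ee_rot: [[0.04, -0.999, -0.001], [-0.999, -0.04, -0.0], [0.0, 0.001, -1.0]]
wrist_force: [0.0, 0.6, 0.5]
gripper_width: 0.883
gripper_force: 0.0
top A - 0
side A 100 rect [-64.9  76.1] [67. 49.] 8.7 mean [-80.5  73.1]
shift [-0.0001  0.0008  0.0164] rot [ 0.02 -0.   -0.54] | now lane [-102.7   61.4] 0.0214 t 36.8 F [-0.7 -0.9 -0.5] w 0.957
```

```bash
python3 steer.py '[{"jaw":1, "az":-0.5}, {"jaw":1, "dz":0.008, "az":-0.5}, {"jaw":1, "dz":0.016, "az":-0.5}, {"jaw":1, "dz":0.016, "az":-0.5}, {"jaw":0.4, "dz":0.016, "az":-0.5}, {"jaw":0.4, "dz":0.016, "az":-0.5}, {"jaw":0.4, "dz":0.016, "az":-0.5}, {"jaw":0.4, "dz":0.016, "az":-0.5}]';  python3 steer.py '[{"jaw":0.4}, {"jaw":0.4}, {"jaw":0.4}, {"jaw":0.4}]'; python3 -c "
from h import *
go(-87,79.5,6,90)"
```

```text
time_s: 37.6
tcp_pos: [0.5512, -0.0087, 0.0058]
ee_rot: [[0.049, -0.999, 0.0], [-0.999, -0.049, 0.0], [-0.0, -0.001, -1.0]]
wrist_force: [0.8, 0.6, 0.3]
gripper_width: 0.724
gripper_force: 0.0
time_s: 38.0
tcp_pos: [0.5501, -0.0089, 0.0055]
ee_rot: [[0.049, -0.999, -0.002], [-0.999, -0.049, -0.0], [0.0, 0.002, -1.0]]
wrist_force: [-3.6, 0.5, 4.2]
gripper_width: 0.571
gripper_force: 30.0
shift [-0.0182 -0.0165 -0.0005] rot [ 0.11 -0.02 -0.05] | now lane [-103.5   61.3] 0.0055 t 38.0 F [-3.6  0.5  4.2] w 0.571
```

```bash
python3 steer.py '[{"jaw":0.4, "dx":-0.004, "dy":-0.004, "dz":-0.002}, {"jaw":0.4, "dx":-0.01, "dy":-0.009, "dz":-0.002}, {"jaw":0.4, "dx":-0.016, "dy":-0.014, "dz":-0.002}, {"jaw":0.4, "dx":-0.019, "dy":-0.0165, "dz":-0.002}, {"jaw":0.4, "dx":-0.019, "dy":-0.0165, "dz":-0.002}, {"jaw":0.4, "dx":-0.019, "dy":-0.0165}]';  python3 steer.py '[{"jaw":0.4}, {"jaw":0.7}, {"jaw":0.7}, {"jaw":0.7}, {"jaw":0.7, "dz":-0.03}, {"jaw":0.7, "dz":-0.05}, {"jaw":0, "dz":-0.05}, {"jaw":0, "dz":-0.05}]'; python3 -c "
from h import *
go(-134,80,30,90)"
```

```text
time_s: 38.6
tcp_pos: [0.5668, 0.0112, 0.0055]
ee_rot: [[0.049, -0.999, 0.0], [-0.999, -0.049, 0.0], [-0.0, -0.0, -1.0]]
wrist_force: [0.1, 2.3, 11.7]
gripper_width: 0.566
gripper_force: 30.0
time_s: 39.4
tcp_pos: [0.5665, 0.011, 0.0558]
ee_rot: [[0.048, -0.999, 0.001], [-0.999, -0.048, 0.001], [-0.0, -0.001, -1.0]]
wrist_force: [-1.3, 0.3, -0.1]
gripper_width: 0.597
gripper_force: 0.0
shift [0.0005 0.0479 0.0258] rot [-0.04  0.03 -0.06] | now lane [-86.1  80.4] 0.0558 t 39.4 F [-1.3  0.3 -0.1] w 0.597
```

```bash
python3 steer.py '[{"jaw":0, "dy":0.054}, {"jaw":0, "dy":0.054}, {"jaw":0, "dy":0.054}, {"jaw":0, "dy":0.054}, {"jaw":0, "dy":0.054, "dz":0.03}, {"jaw":0, "dy":0.054, "dz":0.05}, {"jaw":0, "dy":0.054, "dz":0.05}]'; python3 -c "
from h import *
go(-101,80,6,90)
c=cap('side','s5.png');W=cloud(c)
g=cv2.imread('pics/s5.png')[140:280,200:360];cv2.imwrite('pics/s5c.png',cv2.resize(g,None,fx=4.5,fy=4.5,interpolation=cv2.INTER_CUBIC))
"
```

```text
time_s: 40.1
tcp_pos: [0.5118, 0.008, 0.003]
ee_rot: [[0.048, -0.999, -0.005], [-0.999, -0.048, -0.001], [0.001, 0.005, -1.0]]
wrist_force: [0.2, -1.2, 0.1]
gripper_width: 0.023
gripper_force: 0.0
shift [ 0.     -0.0399 -0.0032] rot [ 0.3  -0.07 -0.08] | now lane [-140.9   80.1] 0.003 t 40.1 F [ 0.2 -1.2  0.1] w 0.023
```

View pics/s5c.png

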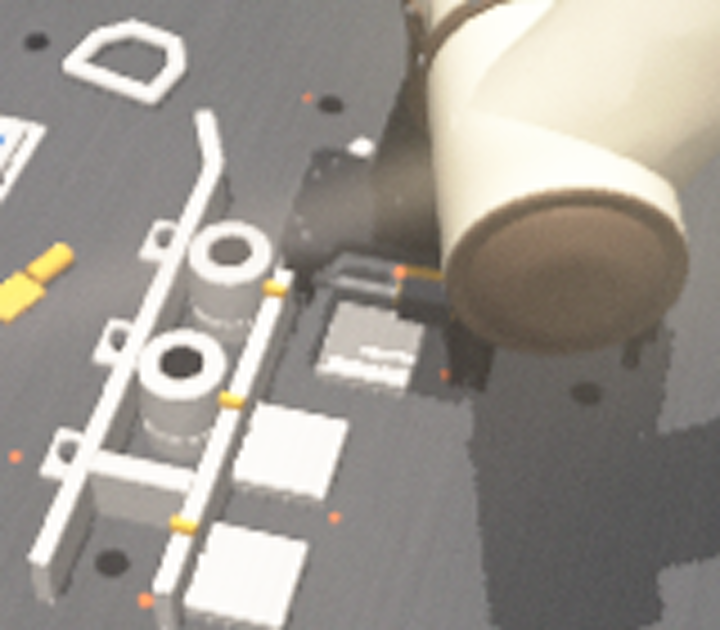

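The pad is at crop (370,345), a little off the rail, with the shut fingers behind it at about (465,360). Now push it home.

```bash
python3 steer.py '[{"jaw":0, "dy":-0.006, "dz":-0.002}, {"jaw":0, "dy":-0.012, "dz":-0.002}, {"jaw":0, "dy":-0.018, "dz":-0.002}, {"jaw":0, "dy":-0.023, "dz":-0.002}, {"jaw":0, "dy":-0.027, "dz":-0.002}, {"jaw":0, "dy":-0.03, "dz":-0.002}, {"jaw":0, "dy":-0.033, "dz":-0.002}, {"jaw":0, "dy":-0.033, "dz":-0.002}]'; python3 -c "
from h import *
go(-101,80,6,90)"; python3 steer.py '[{"jaw":0, "dy":-0.001}, {"jaw":0, "dy":-0.002}, {"jaw":0, "dy":-0.003}, {"jaw":0, "dy":-0.003}]'; python3 -c "
from h import *
go(-101,80,6,90)"
```

```text
time_s: 40.95
tcp_pos: [0.5463, 0.0101, 0.0075]
ee_rot: [[0.049, -0.999, 0.001], [-0.999, -0.049, 0.0], [-0.0, -0.001, -1.0]]
wrist_force: [-1.3, -1.3, 0.9]
gripper_width: 0.005
gripper_force: 0.7
shift [ 0.0004 -0.0053  0.0015] rot [-0.06  0.01 -0.04] | now lane [-106.3   80.4] 0.0075 t 40.95 F [-1.3 -1.3  0.9] w 0.005
time_s: 41.35
tcp_pos: [0.5493, 0.0103, 0.0075]
ee_rot: [[0.049, -0.999, 0.001], [-0.999, -0.049, 0.0], [-0.0, -0.001, -1.0]]
wrist_force: [-0.9, 0.8, -0.7]
gripper_width: 0.005
gripper_force: 0.4
shift [ 0.0006 -0.0023  0.0015] rot [-0.08  0.01 -0.03] | now lane [-103.3   80.6] 0.0075 t 41.35 F [-0.9  0.8 -0.7] w 0.005
```

```bash
python3 steer.py '[{"jaw":0, "dy":-0.001}, {"jaw":0, "dy":-0.002}, {"jaw":0, "dy":-0.003}, {"jaw":0, "dy":-0.003}]'; python3 steer.py '[{"jaw":0, "dy":-0.001}, {"jaw":0, "dy":-0.002}, {"jaw":0, "dy":-0.003}, {"jaw":0, "dy":-0.003}]'; python3 -c "
from h import *
go(-101,80,6,90)"
```

```text
time_s: 41.75
tcp_pos: [0.5522, 0.0104, 0.0076]
ee_rot: [[0.049, -0.999, 0.001], [-0.999, -0.049, 0.0], [-0.0, -0.001, -1.0]]
wrist_force: [-1.9, -0.4, -0.3]
gripper_width: 0.003
gripper_force: 0.3
time_s: 42.15
tcp_pos: [0.555, 0.0105, 0.0076]
ee_rot: [[0.049, -0.999, 0.001], [-0.999, -0.049, 0.0], [-0.0, -0.001, -1.0]]
wrist_force: [-1.4, 0.5, 0.3]
gripper_width: 0.007
gripper_force: 0.5
shift [0.0004 0.0033 0.0016] rot [-0.04  0.   -0.04] | now lane [-97.7  80.4] 0.0076 t 42.15 F [-1.4  0.5  0.3] w 0.007
```

```bash
python3 steer.py '[{"jaw":0, "dy":-0.001}, {"jaw":0, "dy":-0.002}, {"jaw":0, "dy":-0.002}]';python3 steer.py '[{"jaw":0, "dy":-0.001}, {"jaw":0, "dy":-0.002}, {"jaw":0, "dy":-0.002}]'; python3 -c "
from h import *
c=cap('side');W=cloud(c);p=l2w(-65,80)
d=(W[...,2]>.008)&(W[...,2]<.017)&(np.hypot(W[...,0]-p[0],W[...,1]-p[1])<.06)
q=np.array([w2l(t[:2]) for t in W[d]]);q=q[(q[:,1]<122)];print(len(q),q.max(0),q.min(0))
go(-94,80,6,90)"
```

```text
time_s: 42.45
tcp_pos: [0.5564, 0.0105, 0.0075]
ee_rot: [[0.049, -0.999, -0.001], [-0.999, -0.049, -0.0], [0.0, 0.001, -1.0]]
wrist_force: [-2.6, -0.9, 1.8]
gripper_width: 0.004
gripper_force: 1.3
time_s: 42.75
tcp_pos: [0.5565, 0.0104, 0.0075]
ee_rot: [[0.048, -0.999, -0.005], [-0.999, -0.048, -0.001], [0.001, 0.005, -1.0]]
wrist_force: [-7.4, 0.9, 5.4]
gripper_width: 0.005
gripper_force: 3.5
347 [ -6.3 120.7] [-103.4   46.5]
shift [ 0.0002 -0.0022  0.0015] rot [ 0.26 -0.03 -0.07] | now lane [-96.2  80.3] 0.0075 t 42.8 F [-6.5 -0.2  4.1] w 0.007
```

The pad is flush now, since the contact position matches the expected 96 mm. Keeping the tool turned, I'll back off, rise and go to the peg.

```bash
python3 steer.py '[{"jaw":0, "dy":0.008}, {"jaw":0, "dy":0.015}, {"jaw":0, "dy":0.015, "dz":-0.04}, {"jaw":0.7, "dy":0.015, "dz":-0.09}, {"jaw":0.7, "dy":0.015, "dz":-0.105}, {"jaw":0.7, "dy":0.015, "dz":-0.105}]'; python3 -c "
from h import *
go(-135.7,1.5,110,90)"
```

```text
time_s: 43.4
tcp_pos: [0.5462, 0.0106, 0.1162]
ee_rot: [[0.049, -0.999, 0.009], [-0.999, -0.049, 0.002], [-0.002, -0.009, -1.0]]
wrist_force: [-0.1, 0.7, -0.4]
gripper_width: 0.196
gripper_force: 0.0
shift [0.0795 0.0294 0.0058] rot [-0.54  0.1  -0.  ] | now lane [-106.4   81. ] 0.1162 t 43.4 F [-0.1  0.7 -0.4] w 0.196
```

```bash
python3 steer.py '[{"jaw":0.7, "dx":0.08, "dy":0.027}, {"jaw":0.7, "dx":0.08, "dy":0.027}, {"jaw":0.7, "dx":0.08, "dy":0.027}, {"jaw":0.7, "dx":0.08, "dy":0.027}]'; python3 -c "
from h import *
go(-135.7,1.,46,90)"; python3 look.py L3
```

```text
time_s: 43.8
tcp_pos: [0.5201, -0.0719, 0.1117]
ee_rot: [[0.047, -0.999, -0.001], [-0.999, -0.047, -0.0], [0.0, 0.001, -1.0]]
wrist_force: [0.5, 0.0, -0.2]
gripper_width: 0.558
gripper_force: 0.0
shift [-0.0012 -0.0009  0.0657] rot [ 0.04 -0.   -0.13] | now lane [-136.6   -0.2] 0.1117 t 43.8 F [ 0.5  0.  -0.2] w 0.558
top A 284 rect [-58.8  80. ] [49. 49.] 1.3 mean [-58.   80.5]
top B 307 rect [-60.1 160.6] [49. 49.] -1.7 mean [-60.3 161.7]
top C 314 rect [-60.6 239.7] [50. 49.] -0.2 mean [-60.9 239.9]
top b1 226 rect [ -1.3 151.6] [45. 44.] 19.2 mean [ -2.2 152.1]
top b2 224 rect [-2.4 69.7] [45. 44.] 22.0 mean [-2.6 70.2]
top peg - 0
top peg0 - 0
side A 346 rect [-60.3  79.7] [51. 54.] -0.3 mean [-60.8  81.5]
side B 411 rect [-60.6 161.1] [51. 53.] -0.5 mean [-61.  163.2]
side C 475 rect [-60.5 239.6] [51. 54.] -0.7 mean [-60.8 242.1]
side b1 266 rect [ -1.  151.7] [44. 46.] 18.9 mean [ -2.4 154. ]
side b2 226 rect [-1.1 68.7] [44. 50.] 21.3 mean [-3.5 72. ]
side peg 43 rect [-136.     2.7] [15. 15.] 2.9 mean [-135.8    3.7]
side peg0 - 0
```

All three pads and both bosses are in place. Grip the peg and shut the bolt.

```bash
python3 steer.py '[{"jaw":0.7, "dx":-0.001, "dy":-0.001, "dz":0.03}, {"jaw":0.7, "dx":-0.001, "dy":-0.001, "dz":0.065}, {"jaw":0.7, "dx":-0.001, "dy":-0.001, "dz":0.065}, {"jaw":0, "dx":-0.001, "dy":-0.001, "dz":0.065}, {"jaw":0, "dx":-0.001, "dy":-0.001, "dz":0.065}, {"jaw":0, "dx":-0.001, "dy":-0.001, "dz":0.065}, {"jaw":0, "dx":-0.001, "dy":-0.001, "dz":0.065}, {"jaw":0, "dx":-0.001, "dy":-0.001, "dz":0.065}]'; python3 steer.py '[{"jaw":0}, {"jaw":0}, {"jaw":0}, {"jaw":0}]'; python3 -c "
from h import *
go(-72,1.,46,90)"
```

```text
time_s: 44.7
tcp_pos: [0.5219, -0.0702, 0.0484]
ee_rot: [[0.049, -0.999, 0.002], [-0.999, -0.049, 0.0], [-0.0, -0.002, -1.0]]
wrist_force: [0.4, 0.0, -0.4]
gripper_width: 0.334
gripper_force: 0.0
time_s: 45.1
tcp_pos: [0.521, -0.0704, 0.0477]
ee_rot: [[0.049, -0.999, -0.001], [-0.999, -0.049, -0.0], [0.0, 0.001, -1.0]]
wrist_force: [-2.6, 0.6, 3.9]
gripper_width: 0.173
gripper_force: 30.0
shift [ 0.0003 -0.0636  0.0016] rot [ 0.06 -0.01 -0.04] | now lane [-135.6    1.3] 0.0477 t 45.1 F [-2.6  0.6  3.9] w 0.173
```

```bash
python3 steer.py '[{"jaw":0, "dy":-0.008}, {"jaw":0, "dy":-0.018}, {"jaw":0, "dy":-0.028}, {"jaw":0, "dy":-0.038}, {"jaw":0, "dy":-0.048}, {"jaw":0, "dy":-0.056}, {"jaw":0, "dy":-0.062}, {"jaw":0, "dy":-0.065}]'; python3 steer.py '[{"jaw":0}, {"jaw":0}, {"jaw":0}]'; python3 -c "
from h import *
go(-72,1.,46,90)"
```

```text
time_s: 45.9
tcp_pos: [0.5834, -0.0673, 0.0476]
ee_rot: [[0.048, -0.999, -0.009], [-0.999, -0.048, -0.001], [0.0, 0.01, -1.0]]
wrist_force: [-15.4, 2.8, 15.9]
gripper_width: 0.175
gripper_force: 30.0
time_s: 46.2
tcp_pos: [0.5834, -0.0673, 0.0477]
ee_rot: [[0.048, -0.999, -0.008], [-0.999, -0.048, -0.0], [0.0, 0.008, -1.0]]
wrist_force: [-10.9, 1.5, 11.9]
gripper_width: 0.172
gripper_force: 30.0
shift [ 0.0003 -0.0011  0.0017] rot [ 0.45 -0.01 -0.07] | now lane [-73.1   1.3] 0.0477 t 46.2 F [-10.9   1.5  11.9] w 0.172
```

Bolt is at its shut stop. Release, rise, clear away and check.

```bash
python3 steer.py '[{"jaw":0.4, "dy":0.001}, {"jaw":0.4, "dy":0.001}, {"jaw":0.4, "dy":0.001}, {"jaw":0.4, "dy":0.001}, {"jaw":0.4, "dy":0.001, "dz":-0.03}, {"jaw":0.4, "dy":0.001, "dz":-0.06}, {"jaw":0.4, "dy":0.001, "dz":-0.1}, {"jaw":0.4, "dy":0.001, "dz":-0.1}]'; python3 steer.py '[{"jaw":0.4, "dx":0.05, "dy":0.05}, {"jaw":0.4, "dx":0.1, "dy":0.1}, {"jaw":0.4, "dx":0.13, "dy":0.15}, {"jaw":0.4, "dx":0.13, "dy":0.18}, {"jaw":0.4, "dx":0.13, "dy":0.18}, {"jaw":0.4, "dx":0.13, "dy":0.18}]'; python3 look.py L4
```

```text
time_s: 47.0
tcp_pos: [0.5901, -0.0671, 0.1538]
ee_rot: [[0.05, -0.999, 0.013], [-0.999, -0.05, -0.0], [0.001, -0.013, -1.0]]
wrist_force: [0.0, 0.1, 0.1]
gripper_width: 0.4
gripper_force: 0.0
time_s: 47.6
tcp_pos: [0.4091, -0.2067, 0.1474]
ee_rot: [[0.045, -0.999, -0.001], [-0.999, -0.045, 0.001], [-0.001, 0.001, -1.0]]
wrist_force: [0.2, 0.2, 0.6]
gripper_width: 0.398
gripper_force: 0.0
top A 316 rect [-60.1  80. ] [50. 46.] -1.7 mean [-60.8  79.9]
top B 323 rect [-60.4 160.6] [50. 49.] -0.9 mean [-60.6 161.3]
top C 314 rect [-60.5 239.6] [50. 49.] -1.0 mean [-61.1 240.2]
top b1 226 rect [ -2.  152.9] [43. 43.] -1.0 mean [ -1.8 152.3]
top b2 228 rect [-2.1 69.8] [44. 44.] 24.9 mean [-2.6 70.1]
top peg - 0
top peg0 31 rect [-71.5   1.6] [13. 13.] -1.7 mean [-71.6   1.7]
side A 343 rect [-60.4  79.7] [51. 53.] 0.1 mean [-60.3  81.4]
side B 408 rect [-60.4 161. ] [51. 52.] 0.5 mean [-60.4 163. ]
side C 472 rect [-60.5 240.9] [51. 52.] -0.3 mean [-60.6 242.1]
side b1 262 rect [ -1.  151.6] [44. 47.] 16.3 mean [ -2.4 153.7]
side b2 226 rect [-2.  70.2] [45. 46.] 23.7 mean [-2.9 72. ]
side peg - 0
side peg0 42 rect [-71.7   2.2] [16. 15.] 53.6 mean [-71.7   3.8]
```

View pics/L4top.png

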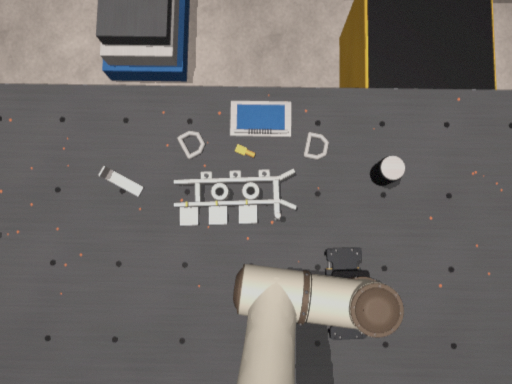

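The picture shows both bosses in the lane at (219,191) and (250,191). The bolt is shut with its peg at (278,216). The pads sit in a row at (189,216), (218,215) and (248,214), and the bystanders look unmoved. Handing in.

```bash
python3 -c "
from station import r, vision
print(r.finish_job())"
```

```text
the job is handed in; nothing more can be done
None
```

I handed the job in at about 48 s, with no verdict shown: both bosses are in the lane behind the shut bolt, and all three pads are flush and centred on their marks; the pad at mark 1 was knocked about 4 cm aside mid-run and I reset it.

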